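# Stand up the drip stand and hang the cassette baskets

### The job

Set up the drip stand for the cassette baskets. Raise the lying stand upright by pivoting it on the edge of its foot, without lifting the foot off the bench, slip the three-armed hook head over the top of the rod until it sits down on the shoulder, and then hang every cassette basket on the bench by its bail on an arm of its own. Leave the stand upright with everything hanging freely, and do not disturb the other things on the bench.

Things in the scene. Friction and masses are not known exactly. Their poses are not given: they have to be found in the camera images.
- stand_mid (a point): Loose drip stand, 0.6 kg, lying at first: square grey foot plate 100x100x12 mm, steel rod 16 mm thick from its centre, 188 mm overall from foot underside to rod end. Point on the rod axis 94 mm from the underside; +z to the rod's free end, x and y along the foot's sides. Standing: height 0.094. Lying: on the foot edge at +y and the rod end, rod sloping down 14 degrees.
- stand_foot_edge (a point): Middle of the bottom edge of the stand's foot on which it lies and pivots: (0, 50, -94) mm from stand_mid in the stand's axes (same axes).
- stand_top (a point): Free end of the stand's rod, on its axis, 188 mm from the foot's underside (same axes). The last 8 mm taper to 10 mm diameter. A shoulder ring 30 mm in diameter sits 53 to 61 mm below this end.
- head_mid (a point): Loose hook head, 0.18 kg, standing upright: aluminium sleeve 32 mm outside, 60 mm tall, through bore 20 mm; flange 44 mm wide, 6 mm high at the bottom; three arms 120 degrees apart, 15 mm above the underside. Point on the bore axis half-way up (30 mm); z up, x along arm 1. Sleeve free to grip from 20 to 60 mm up. Seated on the standing stand: height 0.165, arms at 0.150.
- hook_1 (a point): Seat of arm 1 of the hook head: on the arm's axis, 48 mm out from the bore axis, 15 mm below head_mid; axes of the head. The arm, 8 mm thick, points from the bore through here, runs straight to 70 mm out and turns up, its tip 14 mm above the arm's axis.
- hook_2 (a point): Seat of arm 2 of the hook head: on the arm's axis, 48 mm out from the bore axis, 15 mm below head_mid; axes of the head. The arm, 8 mm thick, points from the bore through here, runs straight to 70 mm out and turns up, its tip 14 mm above the arm's axis.
- hook_3 (a point): Seat of arm 3 of the hook head: on the arm's axis, 48 mm out from the bore axis, 15 mm below head_mid; axes of the head. The arm, 8 mm thick, points from the bore through here, runs straight to 70 mm out and turns up, its tip 14 mm above the arm's axis.
- basket_1_mid (a point): Loose basket, 140 g, bottom-heavy, may be absent: white tray 50 (x) x 64 (y) x 38 mm with grey cassettes, steel wire bail in its y-z plane (7 mm uprights at y=+-33.5) peaked at the middle, peak underside 90 mm up, open along x from 38 mm up; on the peak a grip tab 10 (x) x 28 (y) mm, 92 to 130 mm up. Point on its axis 65 mm above the underside; z up. Hung on the standing head: height about 0.129.
- basket_2_mid (a point): Loose basket, 140 g, bottom-heavy, may be absent: white tray 50 (x) x 64 (y) x 38 mm with grey cassettes, steel wire bail in its y-z plane (7 mm uprights at y=+-33.5) peaked at the middle, peak underside 90 mm up, open along x from 38 mm up; on the peak a grip tab 10 (x) x 28 (y) mm, 92 to 130 mm up. Point on its axis 65 mm above the underside; z up. Hung on the standing head: height about 0.129.
- basket_3_mid (a point): Loose basket, 140 g, bottom-heavy, may be absent: white tray 50 (x) x 64 (y) x 38 mm with grey cassettes, steel wire bail in its y-z plane (7 mm uprights at y=+-33.5) peaked at the middle, peak underside 90 mm up, open along x from 38 mm up; on the peak a grip tab 10 (x) x 28 (y) mm, 92 to 130 mm up. Point on its axis 65 mm above the underside; z up. Hung on the standing head: height about 0.129.
- bottle_a: brown reagent bottle with a blue cap, 42 mm across, 92 mm tall; origin at its underside; bystander
- bottle_b: white reagent bottle with a red cap, 34 mm across, 78 mm tall; origin at its underside; bystander
- cuvette_block: small white rack with a row of round holes, 40 x 126 x 68 mm; origin at its underside; bystander
- slides_carton: red slide carton, 78 x 84 x 33 mm; origin at its underside; bystander

How it is judged:
By the outcome, as a careful person would: the job done as asked, in the order asked, and still so for the second after the job is handed in, with the robot touching nothing.
Of basket_1, basket_2, basket_3 only 2 to 3 are there at a start; the rules pass over those that are not, and their reading is None.
At some moment in a run one of basket_1, basket_2, basket_3, hook_head may be knocked a few centimetres aside while the robot is not near it.
It also fails if it takes over 210 s, if anything falls off the work surface, if the arm or the gripper's body presses on something with over 40 N, if the wrist force passes 120 N, or if a joint passes its speed limit or range.

### The arm

A 6-joint arm with a two-finger parallel gripper is mounted at the origin on a cart in front of the work surface, level with it; the furniture and walls round the work are solid. World frame = base frame: x ahead of the robot, y to its left, z up, the work surface at z = 0. Lengths are in m, angles in rad, forces in N, time in s.
With the tool pointing down it reaches from about 0.275 to 0.85 m from the base axis. Payload 5.2 kg.
Tool frame: the origin (TCP) lies between the finger pads; the fingertips stand 17 mm ahead of it and the grasp point (between the pads) lies 2 mm behind it; x points along the fingers, z is the direction in which the jaws open and shut, and the axes are right-handed (so a half turn about x gives the same grasp; the last joint's range is limited). The gripper opens to 85 mm and grips with 20 to 120 N. Pads are 22 mm wide; open, the fingers measure 114 mm over their backs; the gripper's body (76 mm by 85 mm) begins 54 mm behind the grasp point. The pads swing forward as they close: fully open they stand 13 mm farther back than shut.
Start: joints at [-1.443, 0.259, 1.535, -0, 1.348, -0.203], TCP at [0.179, -0.52, 0.248] pointing down, gripper open.
Joint ranges: [-3.14, 3.14], [-0.91, 2.08], [0.19, 2.58], [-1.22, 4.36], [0.22, 2.71], [-3.12, 3.12]. Speed limits (rad/s): [2.57, 2.57, 3.14, 3.14, 3.14, 3.14].

### API

Orientations are given as a unit quaternion [w, x, y, z].
In Python, from workcell import r gives the robot as it stands. The module is installed in compiled form; this text tells all that it offers.
- The arm moves only by the shell command python3 -m pendant 'ROWS' [OPENING] [FORCE]. ROWS is JSON, a list of rows, each a list of 2 entries, a list of its own where there are three numbers: the shift along the world's x, y, z in units of 80 mm (1.0 is 80 mm), then the turn, a rotation vector about the world's x, y, z in units of 2 pi rad (1.0 is 2 pi rad). In form: [[[dx, dy, dz], [ax, ay, az]], ...]. A call has 1 to 10 rows; each row is the pose to reach, as a shift and turn from the pose commanded when the call began, turning the shorter way round; what a row does not reach only later rows make up. A row lasts 1/8 s, in which the tool goes at most 62.5 mm and 10.7 degrees, less where a joint would pass 70% of its speed; a pose out of reach is approached as far as the arm can. A call with a number of a shift or a turn outside -1 to 1 is refused whole. A call with a gripper value outside its range is refused whole. OPENING is the opening, from 0 (shut) to 1 (fully open), set as the call begins (- or left out, the last holds). The fingers move at their own pace and stop on an object; FORCE is the grip in N (left out, the last holds). Time passes only in rows, so rows that repeat a pose let the fingers close. It gives the time, the measured TCP pose, the force and the opening at its end, in the units of the state.
- r.read_state(): the state, without advancing time (a new reading comes with each control period).
- r.camera(name): name is "side" or "top"; returns (picture, depth): 400x640x3 uint8, blue, green, red; 400x640 float32, m along the optical axis (not along the pixel's ray), 0 where there is no reading.
- r.calibration(name): a dict with "vfov" (degrees; the focal length in pixels is half the picture's height over the tangent of half this angle, whatever the lens; pixels are square), "cx", "cy" (the principal point, pixels), "k1" (the pictures are not rectified: a ray, as slopes to the right and down, at radius r is drawn at 1 + k1 r^2 times it, then the intrinsics apply), "xyz" and "attitude" of the camera in the world. Camera axes: x right, y up, looking along -z (the intrinsics and any distortion apply to the point x, -y, -z); pixel columns grow to the right and rows downward; lengths in m; the calibration is good to about 2 mm. A picture is of the moment at which its call begins. calibration takes no time and is no camera call.
- r.finish_job(): hands the job in, once; it reports no verdict.
Trained networks look in the newest picture that a camera, given by its name, has taken for a name from the list of things; names that differ only in an ending like _2 or _b are one class to them, and where a whole thing is asked for, a point or a joint stands for the part that bears it (a point fixed in the world has none). Each returns a list of dicts, best first, with "confidence" (0 to 1); they miss things now and then, are a little off and sometimes report something else, mostly with a low value. They report only what shows in the picture. A call takes as long as a camera call.
- r.search_frame(camera, label): "at" ([x, y, z] in m, in world coordinates, good to about 4 mm: the middle of the surface that is visible of it).
The state is a dict: "time": time; "joint_pos": joint angles; "qvel": joint speeds; "joint_efforts": joint torques, N m; "tcp_pos": TCP position; "ee_rot": TCP orientation; "wrist_force": force on the tool from outside, world axes, zero at the start; "torque": the same for the moment, N m; "finger_gap": finger opening in m.
Only numpy, scipy, OpenCV 4.12 (cv2) and the standard library are available. Lean on these libraries where they do the work, as an engineer would, in place of code of your own. Each camera call takes 0.05 s, during which the arm holds its last target.

## Working session

There is one attempt and no reset: what is moved stays moved. The work goes in short steps, Python scripts to look and compute and a shell command to move; the robot and the scene stay as the last step left them, time stands still between calls to the robot, and variables do not carry over. Pictures are saved under pics/ and viewed, and the job is handed in when it is done.

```bash
mkdir -p pics
cat > h.py <<'E'
import numpy as np, cv2
from workcell import r
from scipy.spatial.transform import Rotation as R
def rot(att):
    a=np.array(att,float)
    if a.shape==(3,3): return a
    if a.size==4: return R.from_quat([a[1],a[2],a[3],a[0]]).as_matrix()
    return R.from_euler('xyz',a).as_matrix()
def cal(n):
    c=r.calibration(n); f=200/np.tan(np.radians(c['vfov'])/2)
    return c,f,rot(c['attitude']),np.array(c['xyz'])
def cloud(n,depth):
    c,f,M,p=cal(n)
    v,u=np.mgrid[0:depth.shape[0],0:depth.shape[1]].astype(float)
    xd=(u-c['cx'])/f; yd=(v-c['cy'])/f
    x,y=xd.copy(),yd.copy()
    for _ in range(20):
        s=1+c['k1']*(x*x+y*y); x=xd/s;y=yd/s
    P=np.stack([x*depth,-y*depth,-depth],-1)@M.T+p
    P[depth<=0]=np.nan
    return P
def proj(n,X):
    c,f,M,p=cal(n)
    q=(np.atleast_2d(X)-p)@M
    x=q[:,0]/-q[:,2]; y=-q[:,1]/-q[:,2]
    s=1+c['k1']*(x*x+y*y)
    return np.stack([x*s*f+c['cx'],y*s*f+c['cy']],-1)
def snap(n,name):
    im,d=r.camera(n); cv2.imwrite(f'pics/{name}.png',im); return im,d,cloud(n,d)
E
python3 - <<'E'
from h import *
for n in('side','top'):
    print(r.calibration(n)); im,d,P=snap(n,n+'0'); np.save(n+'0.npy',P)
    for l in ['stand_mid','head_mid','basket_1_mid','bottle_a','cuvette_block','slides_carton']:
        print(n,l,[(np.round(o['at'],3).tolist(),round(o['confidence'],2)) for o in r.search_frame(n,l)])
print(r.read_state())
E
```

```text
{'vfov': 57.614758263981514, 'cx': 321.03852390683295, 'cy': 198.29227595981038, 'k1': -0.05995502364277886, 'xyz': array([ 0.30786268, -0.82286137,  0.78933563]), 'attitude': array([ 0.89381128,  0.4305637 , -0.05856651, -0.11084339])}
side stand_mid [([0.537, 0.114, 0.054], 0.87)]
side head_mid [([0.555, -0.201, 0.02], 0.94)]
side basket_1_mid [([0.418, 0.342, 0.032], 0.87)]
side bottle_a [([0.715, -0.204, 0.072], 0.75), ([0.398, -0.205, 0.051], 0.51)]
side cuvette_block [([0.704, 0.035, 0.052], 0.96)]
side slides_carton [([0.387, 0.469, 0.025], 0.75)]
{'vfov': 44.94194402474439, 'cx': 313.27302965570397, 'cy': 198.35368525544865, 'k1': -0.1151376210438814, 'xyz': array([0.37255921, 0.02644364, 1.963514  ]), 'attitude': array([-0.69785207, -0.03206341,  0.03010205,  0.71489041])}
top stand_mid []
top head_mid [([0.558, -0.182, 0.016], 0.65), ([0.398, -0.19, 0.061], 0.22)]
top basket_1_mid [([0.414, 0.35, 0.027], 0.68)]
top bottle_a [([0.715, -0.192, 0.071], 0.5)]
top cuvette_block [([0.709, 0.062, 0.067], 0.87), ([0.554, -0.186, 0.02], 0.39)]
top slides_carton [([0.391, 0.473, 0.033], 0.77)]
{'time': 0.7, 'joint_pos': array([-1.44280884e+00,  2.58562830e-01,  1.53497704e+00, -3.00071927e-05,
        1.34798852e+00, -2.02799732e-01]), 'qvel': array([-0.00018503, -0.00012987,  0.00136692, -0.0010031 , -0.0002092 ,
       -0.00038068]), 'joint_efforts': array([-1.60804913e-03, -4.45788825e+01, -2.90844727e+01, -5.64935908e-04,
        9.88440297e-04,  1.05482974e-05]), 'tcp_pos': array([ 0.17864819, -0.52019521,  0.248339  ]), 'ee_rot': array([ 0.57550633,  0.41083092,  0.5754906 , -0.41087831]), 'wrist_force': array([-1.36264091,  0.01838131,  0.53016721]), 'torque': array([-0.00353834,  0.04662824, -0.03173949]), 'finger_gap': 0.08539359934253996}
```

View pics/side0.png

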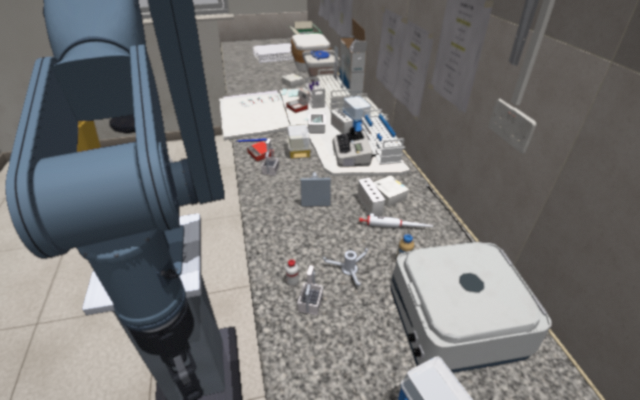

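View pics/top0.png

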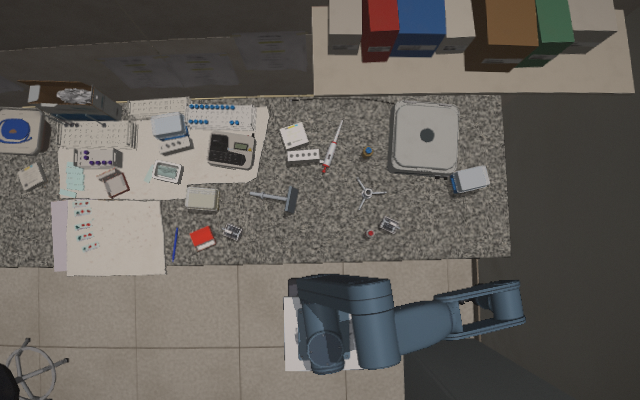

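Run:
```python
import cv2,numpy as np
a=cv2.imread('pics/side0.png')[110:330,230:450]; cv2.imwrite('pics/side0z.png',cv2.resize(a,(800,800*220//220))[:600] if 0 else cv2.resize(a,(600,600),interpolation=cv2.INTER_CUBIC))
a=cv2.imread('pics/top0.png')[110:270,180:420]; cv2.imwrite('pics/top0z.png',cv2.resize(a,(800,533),interpolation=cv2.INTER_CUBIC))
```

```text
(no output)
```

View pics/side0z.png

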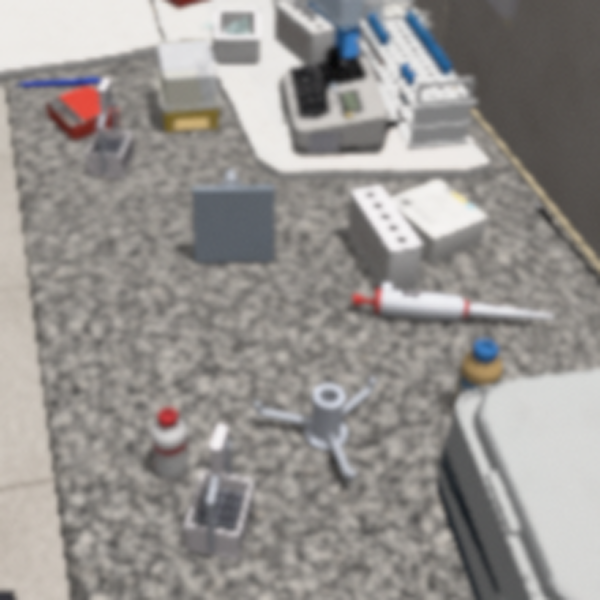

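View pics/top0z.png

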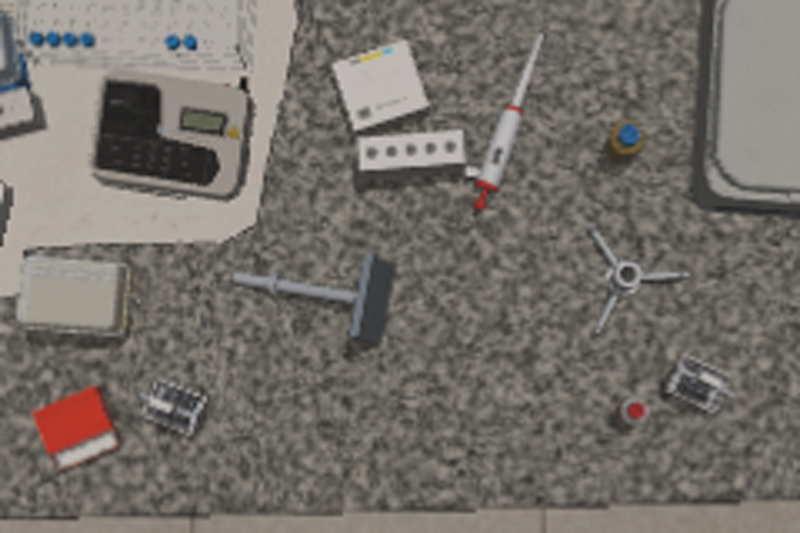

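Run:
```python
from h import *
for n in('side','top'):
    P=np.load(n+'0.npy')
    m=(P[...,0]>.3)&(P[...,0]<.75)&(P[...,1]>-.5)&(P[...,1]<.55)
    b=m&(abs(P[...,2])<.008)
    print(n,'bench z',np.nanmedian(P[b][:,2]),P[b][:,2].std())
    def reg(nm,x0,x1,y0,y1,z0=.012):
        s=(P[...,0]>x0)&(P[...,0]<x1)&(P[...,1]>y0)&(P[...,1]<y1)&(P[...,2]>z0)
        Q=P[s]; print(nm,len(Q),'min',Q.min(0).round(3),'max',Q.max(0).round(3),'mean',Q.mean(0).round(3)); return Q
    S=reg('stand',.44,.62,.02,.34)
    H=reg('head',.46,.65,-.28,-.10)
    hi=H[H[:,2]>.045]; print(' head top mean',hi.mean(0).round(4),hi.min(0).round(3),hi.max(0).round(3),len(hi))
    for k,a in (('A',(.36,.47,.29,.41)),('B',(.36,.48,-.32,-.225))):
        Q=reg(k,*a); 
        t=Q[Q[:,2]>.095]; print(' tab',len(t),t.mean(0).round(4) if len(t) else '', t.min(0).round(3) if len(t) else '',t.max(0).round(3) if len(t) else '')
    rod=S[(S[:,1]>.15)]
    for y in np.arange(.06,.34,.01):
        q=S[(S[:,1]>=y)&(S[:,1]<y+.01)]
        if len(q): print(round(y+.005,3),len(q),'x',q[:,0].min().round(3),q[:,0].max().round(3),'zmax',q[:,2].max().round(3), 'at x',q[q[:,2].argmax(),0].round(3))
```

```text
side bench z -0.0004955909929443836 0.001664122039331807
stand 820 min [0.486 0.088 0.012] max [0.62  0.334 0.102] mean [0.538 0.119 0.056]
head 380 min [ 0.46  -0.268  0.012] max [ 0.621 -0.15   0.061] mean [ 0.551 -0.196  0.032]
 head top mean [ 0.5559 -0.1938  0.055 ] [ 0.541 -0.209  0.045] [ 0.572 -0.177  0.061] 107
A 299 min [0.382 0.311 0.012] max [0.451 0.39  0.131] mean [0.416 0.346 0.05 ]
 tab 50 [0.4156 0.3476 0.1164] [0.407 0.337 0.095] [0.425 0.367 0.131]
B 702 min [ 0.392 -0.315  0.012] max [ 0.463 -0.236  0.131] mean [ 0.427 -0.28   0.048]
 tab 100 [ 0.4272 -0.2804  0.1186] [ 0.418 -0.289  0.097] [ 0.438 -0.263  0.131]
0.085 5 x 0.559 0.581 zmax 0.021 at x 0.581
0.095 109 x 0.524 0.582 zmax 0.065 at x 0.579
0.105 263 x 0.488 0.584 zmax 0.101 at x 0.564
0.115 274 x 0.486 0.586 zmax 0.102 at x 0.528
0.125 108 x 0.489 0.563 zmax 0.1 at x 0.517
0.135 16 x 0.492 0.522 zmax 0.099 at x 0.515
0.225 6 x 0.555 0.573 zmax 0.035 at x 0.566
0.235 11 x 0.552 0.571 zmax 0.035 at x 0.563
0.245 1 x 0.55 0.55 zmax 0.021 at x 0.55
0.255 1 x 0.569 0.569 zmax 0.021 at x 0.569
0.265 4 x 0.56
[... 1462 characters left out ...]
85 8 x 0.547 0.561 zmax 0.053 at x 0.55
0.195 12 x 0.548 0.561 zmax 0.044 at x 0.551
0.205 10 x 0.449 0.566 zmax 0.04 at x 0.556
0.215 16 x 0.534 0.595 zmax 0.039 at x 0.556
0.225 14 x 0.51 0.596 zmax 0.031 at x 0.561
0.235 19 x 0.47 0.574 zmax 0.04 at x 0.557
0.245 12 x 0.55 0.604 zmax 0.026 at x 0.558
0.255 8 x 0.543 0.572 zmax 0.027 at x 0.566
0.265 13 x 0.564 0.617 zmax 0.022 at x 0.567
0.275 9 x 0.463 0.576 zmax 0.027 at x 0.575
0.285 2 x 0.569 0.575 zmax 0.025 at x 0.575
0.295 3 x 0.569 0.618 zmax 0.015 at x 0.573
0.305 4 x 0.475 0.618 zmax 0.028 at x 0.616
0.315 4 x 0.594 0.618 zmax 0.019 at x 0.618
0.325 6 x 0.48 0.619 zmax 0.024 at x 0.617
0.335 4 x 0.452 0.618 zmax 0.022 at x 0.618
```

```bash
cat > fit.py <<'E'
from h import *
from scipy.optimize import least_squares
def box(p,c,hs):
    q=abs(p-np.array(c))-np.array(hs)
    return np.linalg.norm(np.maximum(q,0),axis=1)+np.minimum(q.max(1),0)
def cyl(p,z0,z1,rad):
    d=np.stack([np.hypot(p[:,0],p[:,1])-rad,abs(p[:,2]-(z0+z1)/2)-(z1-z0)/2],-1)
    return np.linalg.norm(np.maximum(d,0),axis=1)+np.minimum(d.max(1),0)
def seg(p,a,b,rad):
    a=np.array(a,float);b=np.array(b,float);t=np.clip((p-a)@(b-a)/((b-a)@(b-a)),0,1)
    return np.linalg.norm(p-a-t[:,None]*(b-a),axis=1)-rad
# object frames: origin underside centre
def basket(p):
    ds=[box(p,(0,0,.019),(.025,.032,.019)),box(p,(0,0,.111),(.005,.014,.019))]
    for s in(1,-1): 
        ds.append(seg(p,(0,s*.0335,.02),(0,s*.0335,.060),.0035)); ds.append(seg(p,(0,s*.0335,.060),(0,0,.0935),.0035))
    return np.min(ds,0)
def stand(p):  # origin underside, z along rod
    return np.min([box(p,(0,0,.006),(.05,.05,.006)),cyl(p,0,.188,.008),cyl(p,.127,.135,.015)],0)
def head(p):
    ds=[cyl(p,0,.06,.016),cyl(p,0,.006,.022)]
    for k in range(3):
        a=2*np.pi*k/3;c,s=np.cos(a),np.sin(a)
        ds+= [seg(p,(.016*c,.016*s,.015),(.07*c,.07*s,.015),.004),seg(p,(.07*c,.07*s,.015),(.07*c,.07*s,.026),.004)]
    return np.min(ds,0)
def yawpose(v,z=0): 
    return R.from_euler('z',v[2]).as_matrix(),np.array([v[0],v[1],z])
def lying(v): # v = pivot edge x,y, yaw of rod heading (world angle of rod horizontal dir)
    th=v[2]; s=np.radians(14); h=np.array([np.cos(th),np.sin(th),0]); up=np.array([0,0,1.])
    z=h*np.cos(s)-up*np.sin(s); y=-(up*np.cos(s)+h*np.sin(s)); x=np.cross(y,z)
    M=np.stack([x,y,z],1); return M,np.array([v[0],v[1],0])-M@np.array([0,.05,0])
def fit(clouds,sdf,pose,v0,label=''):
    def res(v,cl):
        M,t=pose(v); return np.concatenate([sdf((Q-t)@M) for Q in cl])
    out=[]
    for cl in [[c] for c in clouds]+[clouds]:
        s=least_squares(lambda v:res(v,cl),v0,loss='soft_l1',f_scale=.002,x_scale=[.01,.01,.1])
        r_=np.abs(res(s.x,cl)); out.append(s.x); print(label,s.x.round(4),'med|r|',np.median(r_).round(4),len(r_))
    return out
def region(P,x0,x1,y0,y1,z0=.012,z1=.15):
    s=(P[...,0]>x0)&(P[...,0]<x1)&(P[...,1]>y0)&(P[...,1]<y1)&(P[...,2]>z0)&(P[...,2]<z1)
    return P[s]
E
python3 - <<'E'
from fit import *
C=[np.load(n+'0.npy') for n in('side','top')]
fit([region(P,.47,.61,.08,.31) for P in C],stand,lying,[.538,.11,1.5],'stand')
for a in(0,.5,1,1.6): fit([region(P,.475,.64,-.275,-.115) for P in C],head,yawpose,[.556,-.19,a],'head')
for a in(0,.8,1.6,2.4):
    fit([region(P,.36,.47,.29,.41) for P in C],basket,yawpose,[.417,.35,a],'A')
    fit([region(P,.385,.48,-.32,-.225) for P in C],basket,yawpose,[.43,-.275,a],'B')
E
```

```text
stand [0.5316 0.0838 1.3583] med|r| 0.0016 802
stand [0.5344 0.0983 1.3644] med|r| 0.0018 415
stand [0.5339 0.0961 1.3653] med|r| 0.0017 1217
head [ 0.5571 -0.191   0.5508] med|r| 0.0009 368
head [ 0.5595 -0.1882  4.7342] med|r| 0.002 140
head [ 0.5574 -0.1906  0.548 ] med|r| 0.0011 508
head [ 0.5571 -0.191   0.5508] med|r| 0.0009 368
head [ 0.5595 -0.1882  0.5454] med|r| 0.002 140
head [ 0.5573 -0.1906  0.5477] med|r| 0.0011 508
head [ 0.5571 -0.191   0.5508] med|r| 0.0009 368
head [ 0.5595 -0.1882  0.5454] med|r| 0.002 140
head [ 0.5574 -0.1906  0.548 ] med|r| 0.0011 508
head [ 0.5571 -0.191   2.6452] med|r| 0.0009 368
head [ 0.5597 -0.188   0.5462] med|r| 0.0021 140
head [ 0.5566 -0.1907  1.614 ] med|r| 0.0056 508
A [ 0.4168  0.3533 -0.388 ] med|r| 0.0017 299
A [ 0.4163  0.3574 -0.4147] med|r| 0.0026 186
A [ 0.4165  0.3541 -0.3971] med|r| 0.0021 485
B [ 0.4287 -0.275  -0.4852] med|r| 0.0016 702
B [ 0.4295 -0.2706 -0.4479] med|r| 0.0031 182
B [ 0.4286 -0.2747 -0.4786] med|r| 0.002 884
A [ 0.4168  0.3533 -0.388 ] med|r| 0.0017 299
A [ 0.4161  0.3574 -0.4085] med|r| 0.0026 186
A [ 0.4165  0.3541 -0.3971] med|r| 0.0021 485
B [ 0.4287 -0.275  -0.4852] med|r| 0.0016 702
B [ 0.4296 -0.2704 -0.4448] med|r| 0.0032 182
B [ 0.4286 -0.2747 -0.4786] med|r| 0.002 884
A [0.4168 0.3533 2.753 ] med|r| 0.0017 299
A [0.4163 0.3574 2.7269] med|r| 0.0026 186
A [0.4165 0.3541 2.7446] med|r| 0.002 485
B [ 0.4287 -0.275   2.6564] med|r| 0.0016 702
B [ 0.4294 -0.2708  2.6795] med|r| 0.003 182
B [ 0.4287 -0.2747  2.6597] med|r| 0.002 884
A [0.4168 0.3533 2.753 ] med|r| 0.0017 299
A [0.4167 0.3574 2.717 ] med|r| 0.0026 186
A [0.4165 0.3541 2.7445] med|r| 0.0021 485
B [ 0.4287 -0.275   2.6564] med|r| 0.0016 702
B [ 0.4294 -0.2708  2.6795] med|r| 0.003 182
B [ 0.4287 -0.2747  2.6597] med|r| 0.002 884
```

Run:
```python
from fit import *
C=[np.load(n+'0.npy') for n in('side','top')]
v=fit([region(P,.47,.61,.08,.31) for P in C],stand,lying,[.534,.098,1.365],'stand')[-1]
for n in('side','top'):
    im=cv2.imread(f'pics/{n}0.png'); k=4
    def line(A,B,col):
        a,b=proj(n,[A,B]); o=OFF
        cv2.line(big,tuple(np.int32((a-o+.5)*k)),tuple(np.int32((b-o+.5)*k)),col,1)
    OFF=np.array([250,150]) if n=='side' else np.array([220,160])
    big=cv2.resize(im[OFF[1]:OFF[1]+150,OFF[0]:OFF[0]+190],None,fx=k,fy=k,interpolation=cv2.INTER_CUBIC)
    M,t=lying(v); W=lambda p:M@np.array(p)+t
    c=[(-.05,-.05),(.05,-.05),(.05,.05),(-.05,.05)]
    for i in range(4):
        for z in(0,.012): line(W((*c[i],z)),W((*c[(i+1)%4],z)),(0,255,0))
    line(W((.008,0,0.012)),W((.008,0,.188)),(0,0,255));line(W((-.008,0,0.012)),W((-.008,0,.188)),(0,0,255))
    for (x,y,a,zz) in [(.5573,-.1906,.548,0)]:
        line((x,y,.06),(x,y,0),(0,255,0))
        for q in range(3): line((x,y,.015),(x+.07*np.cos(a+q*2.0944),y+.07*np.sin(a+q*2.0944),.015),(0,255,0))
    for (x,y,a) in [(.4165,.3541,-.397),(.4286,-.2747,-.4786)]:
        Mb=R.from_euler('z',a).as_matrix(); f=lambda p:Mb@np.array(p)+[x,y,0]
        cb=[(-.025,-.032),(.025,-.032),(.025,.032),(-.025,.032)]
        for i in range(4): line(f((*cb[i],.038)),f((*cb[(i+1)%4],.038)),(0,255,0))
        line(f((0,-.014,.13)),f((0,.014,.13)),(0,0,255))
    cv2.imwrite(f'pics/{n}0f.png',big)
```

```text
stand [0.5339 0.0955 1.3643] med|r| 0.0014 802
stand [0.5344 0.0983 1.3644] med|r| 0.0018 415
stand [0.5339 0.0961 1.3653] med|r| 0.0017 1217
```

View pics/side0f.png

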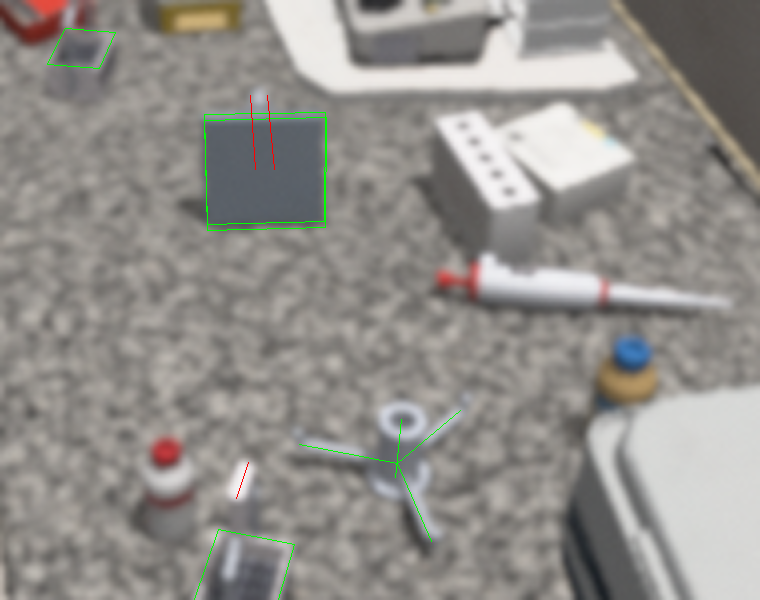

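View pics/top0f.png

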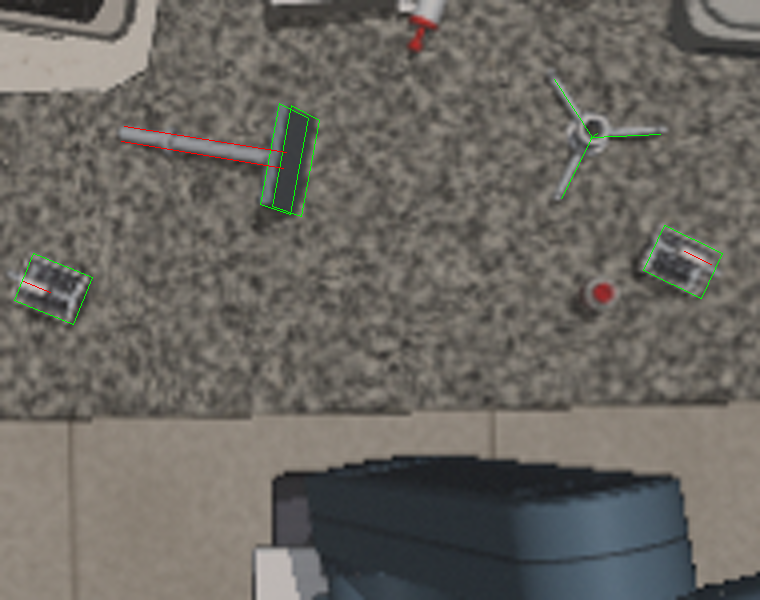

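```bash
cat > g.py <<'E'
from h import *
import json,os
def cur():
    s=r.read_state(); q=s['ee_rot']; 
    with open('log.jsonl','a') as f: f.write(json.dumps([list(map(float,s['joint_pos'])),list(map(float,s['tcp_pos'])),list(map(float,q))])+'\n')
    return np.array(s['tcp_pos']),R.from_quat([q[1],q[2],q[3],q[0]]),s
def orient(fwd,jaw):
    fwd=np.array(fwd,float)/np.linalg.norm(fwd); jaw=np.array(jaw,float); jaw-=fwd*(jaw@fwd); jaw/=np.linalg.norm(jaw)
    return R.from_matrix(np.stack([fwd,np.cross(jaw,fwd),jaw],1))
def to(p,Rg=None,p0=None,R0=None):
    a,b,s=cur()
    if p0 is not None:a=np.array(p0)
    if R0 is not None:b=R0
    d=(np.array(p)-a)/.08
    rv=(Rg*b.inv()).as_rotvec()/(2*np.pi) if Rg is not None else np.zeros(3)
    print('shift',d.round(3).tolist(),'turn',rv.round(4).tolist(), 'deg',round(np.linalg.norm(rv)*360,1),'t',round(s['time'],2)); return d,rv
E
python3 - <<'E'
from g import *
p,Rc,s=cur(); print(Rc.as_matrix().round(3))
h=np.array([.2044,.9789,0]); j=np.array([.9789,-.2044,0])
for sg in(1,-1): to((.5558,.2010,.2),orient((0,0,-1),sg*j))
E
```

```text
[[-0.     0.946  0.325]
 [-0.     0.325 -0.946]
 [-1.    -0.     0.   ]]
shift [4.714, 9.015, -0.604] turn [0.0, 0.0, 0.1646] deg 59.3 t 0.7
shift [4.714, 9.015, -0.604] turn [0.0, -0.0, -0.3354] deg 120.7 t 0.7
```

```bash
python3 -m pendant '[[[0.3,0.5,0.1],[0,0,0.01]],[[0.55,1.0,0.1],[0,0,0.02]]]' 1 20
python3 -c "from g import *;cur()"
python3 -m pendant '[[[0.3,0.5,0],[0,0,0.01]],[[0.55,1.0,0],[0,0,0.02]]]'
python3 -c "from g import *;cur()"
python3 -m pendant '[[[0.3,0.5,0],[0,0,0.01]],[[0.55,1.0,0],[0,0,0.02]]]'
python3 -c "from g import *;cur()"
python3 -m pendant '[[[0.3,0.5,0],[0,0,0.01]],[[0.55,1.0,0],[0,0,0.02]]]'
python3 -c "from g import *;cur()"
```

```text
time: 0.95
tcp_pos: [0.2231, -0.4398, 0.2567]
ee_rot: [0.601, 0.373, 0.6, -0.374]
wrist_force: [0.1, -0.8, 0.0]
finger_gap: 0.0854
time: 1.2
tcp_pos: [0.2673, -0.3589, 0.2564]
ee_rot: [0.623, 0.335, 0.623, -0.335]
wrist_force: [0.9, 0.0, 1.1]
finger_gap: 0.0853
time: 1.45
tcp_pos: [0.3113, -0.2789, 0.2566]
ee_rot: [0.643, 0.295, 0.642, -0.295]
wrist_force: [1.0, 0.7, -0.2]
finger_gap: 0.0857
time: 1.7
tcp_pos: [0.3553, -0.1989, 0.2566]
ee_rot: [0.66, 0.254, 0.66, -0.254]
wrist_force: [0.7, -0.0, -0.9]
finger_gap: 0.0855
```

```bash
python3 -m pendant '[[[0.3,0.5,0],[0.02,0,0.01]],[[0.55,1.0,0],[0.04,0,0.02]]]'
python3 -c "from g import *;cur()"
python3 -m pendant '[[[0.3,0.5,0],[-0.02,0.02,0.01]],[[0.55,1.0,0],[-0.04,0.04,0.02]]]'
python3 -c "from g import *;cur()"
python3 -m pendant '[[[0.3,0.5,0],[0,-0.02,0.01]],[[0.55,1.0,0],[0,-0.04,0.02]]]'
python3 -c "from g import *;cur()"
cat log.jsonl
```

```text
time: 1.95
tcp_pos: [0.3996, -0.1184, 0.2571]
ee_rot: [0.638, 0.293, 0.701, -0.126]
wrist_force: [-0.4, -0.3, 0.2]
finger_gap: 0.0851
time: 2.2
tcp_pos: [0.444, -0.0415, 0.2571]
ee_rot: [0.585, 0.153, 0.768, -0.212]
wrist_force: [0.8, -1.3, 0.8]
finger_gap: 0.0853
time: 2.45
tcp_pos: [0.4882, 0.0423, 0.2555]
ee_rot: [0.689, 0.128, 0.697, -0.149]
wrist_force: [0.3, -1.3, 0.5]
finger_gap: 0.0853
[[-1.442808841713494, 0.2585628300312914, 1.53497703808961, -3.0007192694333264e-05, 1.347988521304124, -0.20279973154902736], [0.17864819237323173, -0.5201952077122888, 0.24833899707179058], [0.5755063349216902, 0.41083092230394425, 0.5754905967933922, -0.41087830892647426]]
[[-1.442808841713494, 0.2585628300312914, 1.53497703808961, -3.0007192694333264e-05, 1.347988521304124, -0.20279973154902736], [0.17864819237323173, -0.5201952077122888, 0.24833899707179058], [0.5755063349216902, 0.41083092230394425, 0.5754905967933922, -0.41087830892647426]]
[[-1.442808841713494, 0.2585628300312914, 1.53497703808961, -3.0007192694333264e-05, 1.347988521304124, -0.20279973154902736], [0.17864819237323173, 
[... 1362 characters left out ...]
0.39956175407884714, -0.11844684172466349, 0.2571335451709858], [0.6375696276404746, 0.2933281673050464, 0.7011092051906368, -0.12613262295220468]]
[[-0.27743038226648276, 0.23609116933188196, 1.5740787758243755, -0.0866161076534243, 1.5906032106908539, 0.2586304063822646], [0.4439574194985644, -0.04154673488935043, 0.25710387135476015], [0.5848217618286732, 0.15271617983483787, 0.7679701657263184, -0.21185631891107526]]
[[-0.12213947509700128, 0.15659524867856012, 1.6475560074899136, -0.028512761724551167, 1.350584423684584, 0.278741635275492], [0.48816297903526046, 0.04225792312968855, 0.25546566949420974], [0.6894519501532801, 0.1283915586827861, 0.6971793633093717, -0.14870289662404895]]
```

```bash
cat > kin.py <<'E'
from h import *
import json
from scipy.optimize import least_squares
D=[json.loads(l) for l in open('log.jsonl')]
TOOLC=None
def fk(k,q,s4=1,s6=1):
    d1,a1,off,L1,e,L2,Lt,off2=k
    M1=R.from_euler('z',q[0]); M2=M1*R.from_euler('y',q[1]); M3=M2*R.from_euler('y',q[2])
    M6=M3*R.from_euler('z',s4*q[3])*R.from_euler('y',q[4])*R.from_euler('z',s6*q[5])
    p=np.array([0,0,d1])+M1.apply([a1,off,0])+M2.apply([0,0,L1])+M3.apply([e,off2*0,L2])+M6.apply([0,0,Lt])
    return p,M6
def tool(M6,c): return M6*c
if __name__=='__main__':
    seen=[];[seen.append(x) for x in D if x not in seen]
    for s4 in(1,-1):
      for s6 in(1,-1):
        Cs=[]
        for q,p,o in seen:
            _,M=fk(np.zeros(8),q,s4,s6); Cs.append((M.inv()*R.from_quat([o[1],o[2],o[3],o[0]])))
        Cm=R.concatenate(Cs).mean(); err=max((Cm.inv()*c).magnitude() for c in Cs)
        print(s4,s6,'rot err',err)
        if err<.02:
            f=lambda k:np.concatenate([fk(k,q,s4,s6)[0]-np.array(p) for q,p,o in seen])
            s=least_squares(f,[.3,0,.1,.4,0,.4,.2,0]); print(s.x.round(4),abs(s.fun).max()); np.savez('kin.npz',k=s.x,s4=s4,s6=s6,C=Cm.as_quat())
            print(Cm.as_matrix().round(3))
E
python3 kin.py
```

```text
1 1 rot err 7.787660993553635e-16
[0.2217 0.     0.1108 0.5344 0.0602 0.4259 0.3372 0.    ] 5.012772480439409e-07
[[ 0.  0. -1.]
 [ 0.  1.  0.]
 [ 1. -0.  0.]]
1 -1 rot err 0.6667990489458469
-1 1 rot err 0.3446747246809986
-1 -1 rot err 0.6552431473588411
```

```bash
cat > ik.py <<'E'
from kin import *
_K=np.load('kin.npz'); K=_K['k']; Cm=R.from_quat(_K['C'])
LO=np.array([-3.14,-.91,.19,-1.22,.22,-3.12]);HI=np.array([3.14,2.08,2.58,4.36,2.71,3.12])
def fkt(q):
    p,M=fk(K,q); return p,M*Cm
def ik(p,Rg,q0):
    def f(q):
        a,M=fkt(q); return np.concatenate([(a-p)*5,(Rg.inv()*M).as_rotvec()])
    s=least_squares(f,np.clip(q0,LO+1e-3,HI-1e-3),bounds=(LO,HI)); return s.x,np.abs(s.fun).max()
def minmargin(q): return min((q-LO).min(),(HI-q).min())
E
cat > plan.py <<'E'
from ik import *
from g import orient
E=np.array([.5339,.0961,0]);th=1.365;h=np.array([np.cos(th),np.sin(th),0]);j=np.array([h[1],-h[0],0]);up=np.array([0,0,1.])
S=.098
def pose(a,beta,sg,S=S,down=0): # a: rod elevation angle (deg, -14..90); beta: tool lean relative to perpendicular-of-rod
    ar=np.radians(a); z=h*np.cos(ar)+up*np.sin(ar); n=up*np.cos(ar)-h*np.sin(ar)   # n = perpendicular, stand -y dir
    P=E+.05*n+(S-down)*z
    b=np.radians(beta); back=n*np.cos(b)+z*np.sin(b)   # direction of body
    return P-back*.002, orient(-back,sg*j)   # TCP 2 mm ahead of grasp
if __name__=='__main__':
    for sg in(1,-1):
      for beta in(0,10,20,30,40,50):
        best=None
        for q0 in([.1,.3,1.5,0,1.4,.3],[.1,.3,1.5,1.5,1.4,.3],[.1,.3,1.5,3.1,1.,-2],[.1,.3,1.5,1.5,1.4,-2.5],[.1,.3,1.5,0,1.4,3]):
            q=np.array(q0);rows=[];ok=True
            for a in range(-14,91,8):
                q,e=ik(*pose(a,beta,sg),q); rows.append((a,e,q.round(2).tolist()))
                if e>2e-3: ok=False;break
            if best is None or len(rows)>len(best): best=rows
            if ok: best=rows;break
        print(sg,beta,'OK' if ok else 'fail',best[-1], best[0][2])
E
python3 plan.py
```

```text
1 0 OK (90, np.float64(6.661338147750939e-15), [-0.76, 0.98, 1.84, 1.04, 1.74, -1.29]) [0.28, 0.64, 1.56, -0.25, 1.07, 0.62]
1 10 OK (90, np.float64(9.992007221626409e-15), [-0.75, 0.86, 1.87, 1.0, 1.62, -1.22]) [0.35, 0.71, 1.47, -0.38, 1.21, 0.74]
1 20 OK (90, np.float64(3.441691376337985e-14), [-0.73, 0.75, 1.89, 0.96, 1.5, -1.14]) [0.42, 0.8, 1.38, -0.48, 1.37, 0.82]
1 30 OK (90, np.float64(1.3050671654468715e-13), [-0.69, 0.64, 1.9, 0.9, 1.38, -1.04]) [0.47, 0.89, 1.28, -0.57, 1.52, 0.87]
1 40 OK (90, np.float64(4.774236561644329e-13), [-0.63, 0.54, 1.91, 0.82, 1.27, -0.91]) [0.51, 0.99, 1.19, -0.66, 1.67, 0.9]
1 50 OK (90, np.float64(9.004463841222332e-13), [-0.55, 0.46, 1.9, 0.72, 1.17, -0.77]) [0.54, 1.09, 1.11, -0.75, 1.81, 0.91]
-1 0 fail (18, np.float64(0.0614537878549528), [-0.03, 0.43, 1.78, 0.32, 0.91, -3.12]) [0.28, 0.64, 1.56, -0.25, 1.07, -2.52]
-1 10 fail (26, np.float64(0.04468569870980231), [-0.04, 0.41, 1.77, 0.29, 0.93, -3.12]) [0.35, 0.71, 1.47, -0.38, 1.21, -2.4]
-1 20 fail (34, np.float64(0.030686942498040503), [-0.06, 0.4, 1.77, 0.26, 0.96, -3.12]) [0.42, 0.8, 1.38, -0.48, 1.37, -2.32]
-1 30 fail (42, np.float64(0.019114432783809227), [-0.07, 0.38, 1.77, 0.23, 0.97, -3.12]) [0.47, 0.89, 1.28, -0.57, 1.52, -2.27]
-1 40 fail (50, np.float64(0.009527609631130135), [-0.08, 0.37, 1.77, 0.2, 0.99, -3.12]) [0.51, 0.99, 1.19, -0.66, 1.67, -2.24]
-1 50 fail (66, np.float64(0.09889488910165044), [-0.14, 0.36, 1.79, 0.21, 1.0, -3.12]) [0.54, 1.09, 1.11, -0.75, 1.81, -2.23]
```

```bash
sed -i 's/return P-back\*.002, /return P+back*.003, /' plan.py
python3 - <<'E'
from plan import *; from g import *
p,Rg=pose(-14,20,1); back=-Rg.apply([1,0,0])
print(p,back); 
for d in(.1,0): to(p+back*d,Rg)
E
```

```text
[0.55614573 0.2026655  0.02729355] [0.11426925 0.54739313 0.82903757]
shift [0.993, 2.689, -1.816] turn [-0.086, 0.0258, 0.0295] deg 34.0 t 2.45
shift [0.85, 2.005, -2.852] turn [-0.086, 0.0258, 0.0295] deg 34.0 t 2.45
```

```bash
python3 -m pendant '[[[0.25,0.5,0],[-0.02,0.006,0.007]],[[0.5,1.0,0],[-0.04,0.012,0.014]]]' 0.7 20
python3 -m pendant '[[[0.25,0.5,0],[-0.02,0.006,0.007]],[[0.49,1.0,0],[-0.046,0.014,0.0155]],[[0.49,1.0,-0.6],[-0.046,0.014,0.0155]]]'
python3 - <<'E'
from plan import *; from g import *
p,Rg=pose(-14,20,1); back=-Rg.apply([1,0,0])
for d in(.1,0.02,0): to(p+back*d,Rg)
E
```

```text
time: 2.7
tcp_pos: [0.5273, 0.1206, 0.2577]
ee_rot: [0.679, 0.005, 0.702, -0.213]
wrist_force: [1.3, 0.0, 0.4]
finger_gap: 0.0603
time: 3.08
tcp_pos: [0.5684, 0.2062, 0.2072]
ee_rot: [0.653, -0.137, 0.693, -0.275]
wrist_force: [0.3, -0.1, -2.0]
finger_gap: 0.0597
shift [-0.011, 0.64, -1.212] turn [0.0002, 0.0004, -0.0004] deg 0.2 t 3.08
shift [-0.125, 0.093, -2.041] turn [0.0002, 0.0004, -0.0004] deg 0.2 t 3.08
shift [-0.153, -0.044, -2.249] turn [0.0002, 0.0004, -0.0004] deg 0.2 t 3.08
```

```bash
python3 -m pendant '[[[0,0.64,-0.4],[0,0,0]],[[-0.01,0.64,-1.0],[0,0,0]],[[-0.03,0.53,-1.0],[0,0,0]],[[-0.03,0.53,-1.0],[0,0,0]]]'
python3 - <<'E'
from plan import *; from g import *
p,Rg=pose(-14,20,1); back=-Rg.apply([1,0,0])
for d in(.07,.02,0): to(p+back*d,Rg)
for n in('side','top'):
    im,d,P=snap(n,n+'1')
a=cv2.imread('pics/side1.png')[110:260,230:430];b=cv2.imread('pics/top1.png')[130:280,180:380]
cv2.imwrite('pics/both1.png',np.vstack([cv2.resize(a,None,fx=2,fy=2),cv2.resize(b,None,fx=2,fy=2)]))
E
```

```text
time: 3.58
tcp_pos: [0.5641, 0.241, 0.13]
ee_rot: [0.65, -0.135, 0.694, -0.278]
wrist_force: [0.0, -0.9, 1.1]
finger_gap: 0.0601
shift [0.001, -0.001, -0.559] turn [0.0003, -0.0, 0.001] deg 0.4 t 3.58
shift [-0.07, -0.343, -1.077] turn [0.0003, -0.0, 0.001] deg 0.4 t 3.58
shift [-0.099, -0.48, -1.284] turn [0.0003, -0.0, 0.001] deg 0.4 t 3.58
```

View pics/both1.png

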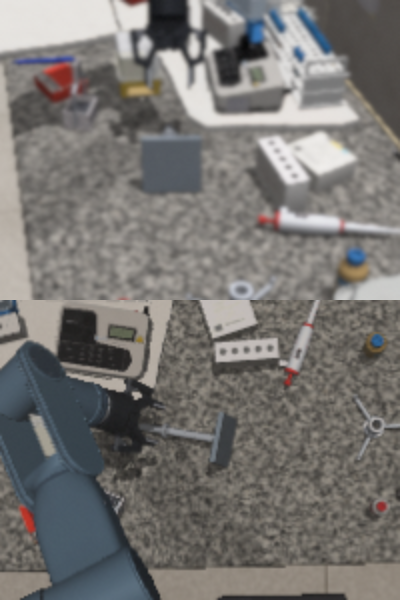

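```bash
python3 -m pendant '[[[0,0,-0.55],[0,0,0.001]],[[-0.05,-0.24,-0.92],[0,0,0.001]],[[-0.07,-0.343,-1.0],[0,0,0.001]]]'
python3 - <<'E'
from plan import *; from g import *
p,Rg=pose(-14,20,1); 
to(p,Rg)
E
```

```text
time: 4.05
tcp_pos: [0.5576, 0.2135, 0.0485]
ee_rot: [0.65, -0.137, 0.694, -0.276]
wrist_force: [0.1, -0.1, 0.2]
finger_gap: 0.06
shift [-0.018, -0.136, -0.265] turn [0.0003, -0.0004, -0.0] deg 0.2 t 4.05
```

```bash
python3 -m pendant '[[[-0.01,-0.07,-0.13],[0,0,0]],[[-0.018,-0.136,-0.265],[0,0,0]],[[-0.018,-0.136,-0.265],[0,0,0]]]'
python3 -m pendant '[[[0,0,0],[0,0,0]],[[0,0,0],[0,0,0]],[[0,0,0],[0,0,0]],[[0,0,0],[0,0,0]],[[0,0,0],[0,0,0]],[[0,0,0],[0,0,0]]]' 0 25
python3 - <<'E'
from plan import *; from g import *
p0,R0=pose(-14,20,1); to(p0,R0)
pr=None
print(r.read_state()['torque'])
for a in(-6,2,10,18,26,34,42,50,58,66,74,82,90):
    p,Rg=pose(a,20,1); print(a,((p-p0)/.08).round(3),((Rg*R0.inv()).as_rotvec()/2/np.pi).round(4))
E
```

```text
time: 4.42
tcp_pos: [0.5563, 0.2036, 0.0269]
ee_rot: [0.651, -0.137, 0.694, -0.275]
wrist_force: [-0.5, -0.1, 0.6]
finger_gap: 0.0592
time: 5.18
tcp_pos: [0.5566, 0.2043, 0.0275]
ee_rot: [0.651, -0.137, 0.694, -0.275]
wrist_force: [0.6, 3.5, 3.8]
finger_gap: 0.015
shift [-0.006, -0.02, -0.002] turn [0.0002, -0.0001, -0.0002] deg 0.1 t 5.17
[ 0.35422533  0.08071798 -0.23368395]
-6 [-0.012 -0.059  0.186] [ 0.0218 -0.0045  0.    ]
2 [-0.03  -0.144  0.362] [ 0.0435 -0.0091 -0.    ]
10 [-0.052 -0.251  0.524] [ 0.0653 -0.0136  0.    ]
18 [-0.079 -0.379  0.669] [ 0.087  -0.0182  0.    ]
26 [-0.11  -0.526  0.795] [ 0.1088 -0.0227  0.    ]
34 [-0.144 -0.689  0.898] [ 0.1305 -0.0272  0.    ]
42 [-0.18  -0.864  0.978] [ 0.1523 -0.0318  0.    ]
50 [-0.219 -1.048  1.031] [ 0.174  -0.0363  0.    ]
58 [-0.258 -1.238  1.058] [ 0.1958 -0.0409  0.    ]
66 [-0.298 -1.43   1.058] [ 0.2175 -0.0454  0.    ]
74 [-0.338 -1.619  1.031] [ 0.2393 -0.05    0.    ]
82 [-0.376 -1.803  0.976] [ 0.261  -0.0545  0.    ]
90 [-0.413 -1.978  0.897] [ 0.2828 -0.059   0.    ]
```

```bash
python3 -m pendant '[[[-0.006,-0.028,0.094],[0.0109,-0.0023,0]],[[-0.012,-0.059,0.186],[0.0218,-0.0045,0]],[[-0.021,-0.10,0.275],[0.0326,-0.0068,0]],[[-0.03,-0.144,0.362],[0.0435,-0.0091,0]]]'
python3 - <<'E'
from plan import *; from g import *
p0,R0=pose(2,20,1); to(p0,R0)
print(r.read_state()['torque'],r.read_state()['wrist_force'])
for a in(6,10,14,18,22,26,30,34,38,42):
    p,Rg=pose(a,20,1); print(a,((p-p0)/.08).round(3),((Rg*R0.inv()).as_rotvec()/2/np.pi).round(4))
im,d,P=snap('side','side2'); cv2.imwrite('pics/side2z.png',cv2.resize(im[100:250,230:430],None,fx=3,fy=3))
E
```

```text
time: 5.68
tcp_pos: [0.5535, 0.1924, 0.0554]
ee_rot: [0.683, -0.039, 0.707, -0.181]
wrist_force: [-0.7, 0.6, -3.9]
finger_gap: 0.0155
shift [0.003, -0.015, 0.01] turn [-0.0001, -0.0002, -0.0003] deg 0.1 t 5.67
[ 0.50235784 -0.01111289 -0.04705113] [-0.73923404  0.57536491 -3.94636962]
6 [-0.011 -0.051  0.083] [ 0.0109 -0.0023  0.    ]
10 [-0.022 -0.107  0.162] [ 0.0218 -0.0045  0.    ]
14 [-0.035 -0.169  0.237] [ 0.0326 -0.0068  0.    ]
18 [-0.049 -0.236  0.307] [ 0.0435 -0.0091  0.    ]
22 [-0.064 -0.307  0.373] [ 0.0544 -0.0114  0.    ]
26 [-0.08  -0.383  0.433] [ 0.0653 -0.0136  0.    ]
30 [-0.096 -0.462  0.488] [ 0.0761 -0.0159  0.    ]
34 [-0.114 -0.545  0.537] [ 0.087  -0.0182  0.    ]
38 [-0.132 -0.631  0.579] [ 0.0979 -0.0204  0.    ]
42 [-0.15  -0.72   0.616] [ 0.1088 -0.0227  0.    ]
```

View pics/side2z.png

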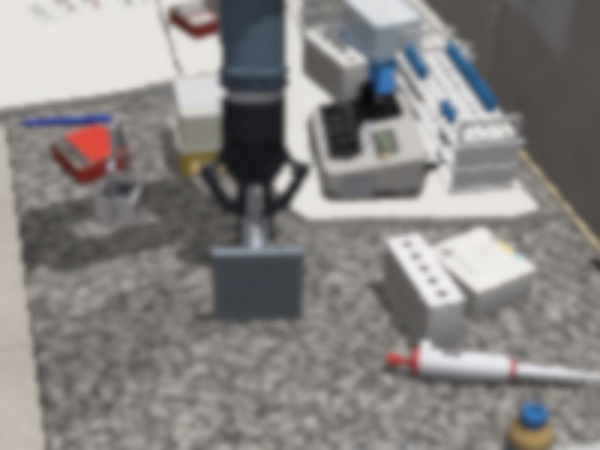

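```bash
python3 -m pendant '[[[-0.011,-0.056,0.082],[0.0109,-0.0023,0]],[[-0.023,-0.115,0.158],[0.0218,-0.0045,0]],[[-0.036,-0.178,0.232],[0.0326,-0.0068,0]],[[-0.05,-0.246,0.302],[0.0435,-0.0091,0]],[[-0.066,-0.317,0.367],[0.0544,-0.0114,0]]]'
python3 - <<'E'
from plan import *; from g import *
p0,R0=pose(22,20,1); to(p0,R0)
print(r.read_state()['torque'],r.read_state()['wrist_force'])
for a in(26,30,34,38,42):
    p,Rg=pose(a,20,1); print(a,((p-p0)/.08).round(3),((Rg*R0.inv()).as_rotvec()/2/np.pi).round(4))
E
```

```text
time: 6.35
tcp_pos: [0.5486, 0.1677, 0.0855]
ee_rot: [0.705, 0.084, 0.702, -0.059]
wrist_force: [-1.2, 2.9, 0.3]
finger_gap: 0.0148
shift [0.0, -0.013, 0.007] turn [-0.0001, -0.0, -0.0003] deg 0.1 t 6.35
[ 0.57419708  0.1179318  -0.01579578] [-1.23325238  2.89198258  0.33876266]
26 [-0.016 -0.076  0.06 ] [ 0.0109 -0.0023  0.    ]
30 [-0.032 -0.155  0.115] [ 0.0218 -0.0045 -0.    ]
34 [-0.05  -0.238  0.164] [ 0.0326 -0.0068  0.    ]
38 [-0.068 -0.324  0.206] [ 0.0435 -0.0091 -0.    ]
42 [-0.086 -0.413  0.243] [ 0.0544 -0.0114  0.    ]
```

```bash
python3 -m pendant '[[[-0.016,-0.077,0.06],[0.0109,-0.0023,0]],[[-0.032,-0.156,0.115],[0.0218,-0.0045,0]],[[-0.05,-0.239,0.163],[0.0326,-0.0068,0]],[[-0.068,-0.325,0.205],[0.0435,-0.0091,0]],[[-0.086,-0.414,0.241],[0.0544,-0.0114,0]]]'
python3 - <<'E'
from plan import *; from g import *
p0,R0=pose(42,20,1); to(p0,R0)
print(r.read_state()['torque'],r.read_state()['wrist_force'])
for a in(46,50,54,58,62,66):
    p,Rg=pose(a,20,1); print(a,((p-p0)/.08).round(3),((Rg*R0.inv()).as_rotvec()/2/np.pi).round(4))
im,d,P=snap('side','side3'); cv2.imwrite('pics/side3z.png',cv2.resize(im[100:250,230:430],None,fx=3,fy=3))
E
```

```text
time: 6.98
tcp_pos: [0.5419, 0.1346, 0.1056]
ee_rot: [0.704, 0.205, 0.676, 0.064]
wrist_force: [-1.6, 3.0, 3.5]
finger_gap: 0.0153
shift [-0.002, -0.013, -0.001] turn [-0.0002, 0.0002, -0.0003] deg 0.2 t 6.97
[0.3754764  0.28074659 0.12787885] [-1.58260361  2.98387322  3.49688897]
46 [-0.019 -0.091  0.03 ] [ 0.0109 -0.0023  0.    ]
50 [-0.038 -0.184  0.054] [ 0.0218 -0.0045 -0.    ]
54 [-0.058 -0.279  0.071] [ 0.0326 -0.0068  0.    ]
58 [-0.078 -0.374  0.081] [ 0.0435 -0.0091 -0.    ]
62 [-0.098 -0.47   0.084] [ 0.0544 -0.0114 -0.    ]
66 [-0.118 -0.566  0.08 ] [ 0.0653 -0.0136  0.    ]
```

View pics/side3z.png

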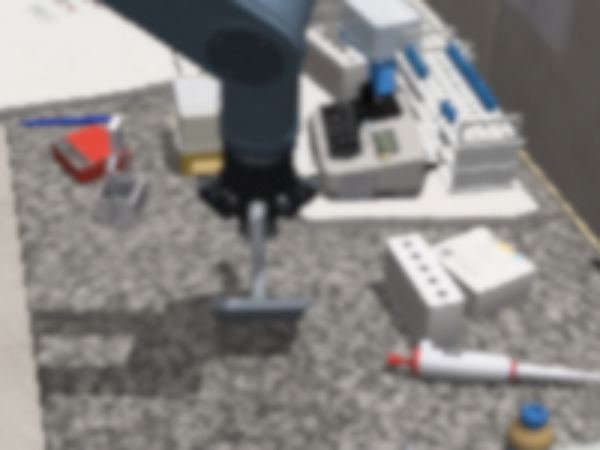

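```bash
python3 -m pendant '[[[-0.019,-0.091,0.03],[0.0109,-0.0023,0]],[[-0.038,-0.184,0.054],[0.0218,-0.0045,0]],[[-0.058,-0.279,0.071],[0.0326,-0.0068,0]],[[-0.078,-0.374,0.081],[0.0435,-0.0091,0]],[[-0.098,-0.47,0.084],[0.0544,-0.0114,0]],[[-0.118,-0.566,0.08],[0.0653,-0.0136,0]]]'
python3 - <<'E'
from plan import *; from g import *
p0,R0=pose(66,20,1); to(p0,R0)
print(r.read_state()['torque'],r.read_state()['wrist_force'])
for a in(70,74,78,82,86,90):
    p,Rg=pose(a,20,1); print(a,((p-p0)/.08).round(3),((Rg*R0.inv()).as_rotvec()/2/np.pi).round(4))
E
```

```text
time: 7.78
tcp_pos: [0.5324, 0.089, 0.1126]
ee_rot: [0.676, 0.342, 0.618, 0.21]
wrist_force: [-2.9, -0.7, 7.9]
finger_gap: 0.0152
shift [-0.001, -0.008, -0.008] turn [-0.0005, 0.0003, -0.0004] deg 0.2 t 7.78
[0.55967949 0.24016054 0.26818369] [-2.94574049 -0.72147877  7.92497913]
70 [-0.02  -0.095 -0.01 ] [ 0.0109 -0.0023 -0.    ]
74 [-0.04  -0.19  -0.027] [ 0.0218 -0.0045 -0.    ]
78 [-0.059 -0.283 -0.051] [ 0.0326 -0.0068 -0.    ]
82 [-0.078 -0.374 -0.082] [ 0.0435 -0.0091 -0.    ]
86 [-0.097 -0.463 -0.118] [ 0.0544 -0.0114 -0.    ]
90 [-0.115 -0.549 -0.162] [ 0.0653 -0.0136 -0.    ]
```

```bash
python3 -m pendant '[[[-0.02,-0.095,-0.01],[0.0109,-0.0023,0]],[[-0.04,-0.19,-0.027],[0.0218,-0.0045,0]],[[-0.059,-0.283,-0.051],[0.0326,-0.0068,0]],[[-0.078,-0.374,-0.082],[0.0435,-0.0091,0]],[[-0.087,-0.419,-0.10],[0.049,-0.0102,0]],[[-0.097,-0.463,-0.118],[0.0544,-0.0114,0]]]'
python3 - <<'E'
from plan import *; from g import *
p0,R0=pose(86,20,1); to(p0,R0)
print(r.read_state()['torque'],r.read_state()['wrist_force'])
for a in(88,90,91):
    p,Rg=pose(a,20,1); print(a,((p-p0)/.08).round(3),((Rg*R0.inv()).as_rotvec()/2/np.pi).round(4))
im,d,P=snap('side','side4'); cv2.imwrite('pics/side4z.png',cv2.resize(im[100:250,230:430],None,fx=3,fy=3))
E
```

```text
time: 8.52
tcp_pos: [0.5244, 0.0511, 0.1031]
ee_rot: [0.629, 0.444, 0.55, 0.324]
wrist_force: [-3.6, -4.9, 11.3]
finger_gap: 0.0149
shift [0.002, 0.002, -0.007] turn [-0.0005, 0.0003, -0.0002] deg 0.2 t 8.53
[ 0.85586998 -0.00933735  0.36709993] [-3.62393744 -4.89418571 11.26392177]
88 [-0.009 -0.043 -0.021] [ 0.0054 -0.0011  0.    ]
90 [-0.018 -0.086 -0.043] [ 0.0109 -0.0023  0.    ]
91 [-0.022 -0.107 -0.055] [ 0.0136 -0.0028 -0.    ]
```

View pics/side4z.png

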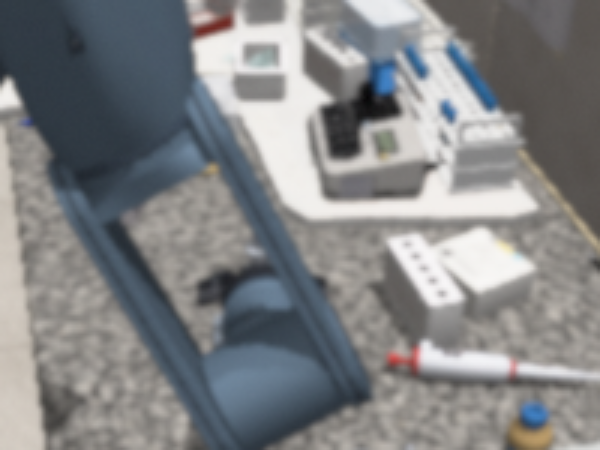

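```bash
python3 -m pendant '[[[-0.005,-0.021,-0.01],[0.0027,-0.0006,0]],[[-0.009,-0.043,-0.021],[0.0054,-0.0011,0]],[[-0.014,-0.065,-0.032],[0.0082,-0.0017,0]],[[-0.018,-0.086,-0.043],[0.0109,-0.0023,0]],[[-0.018,-0.086,-0.043],[0.0109,-0.0023,0]]]'
python3 - <<'E'
from plan import *; from g import *
p0,R0=pose(90,20,1); to(p0,R0)
print(r.read_state()['torque'],r.read_state()['wrist_force'])
im,d,P=snap('top','top5'); cv2.imwrite('pics/top5z.png',cv2.resize(im[110:270,180:420],None,fx=3,fy=3))
E
```

```text
time: 9.2
tcp_pos: [0.5232, 0.0463, 0.1007]
ee_rot: [0.617, 0.464, 0.533, 0.347]
wrist_force: [3.2, 7.2, 12.5]
finger_gap: 0.0152
shift [-0.001, -0.024, -0.021] turn [-0.0011, 0.0004, -0.0002] deg 0.4 t 9.2
[ 1.71786879 -0.55526856 -0.40068196] [ 3.19127081  7.24007181 12.54973245]
```

View pics/top5z.png

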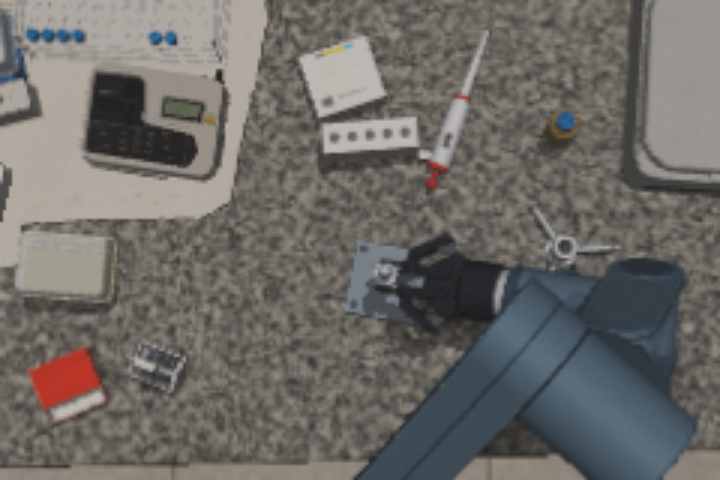

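```bash
python3 -m pendant '[[[0,0,0],[0,0,0]],[[0,0,0],[0,0,0]],[[0,0,0],[0,0,0]],[[0,0,0],[0,0,0]]]' 0.4
python3 - <<'E'
from g import *
p,Rc,s=cur(); print(s['finger_gap'],s['wrist_force'],s['torque'],-Rc.as_matrix()[:,0])
im,d,P=snap('top','top6'); np.save('top6.npy',P); cv2.imwrite('pics/top6z.png',cv2.resize(im[150:230,270:350],None,fx=7,fy=7))
E
```

```text
time: 9.75
tcp_pos: [0.5232, 0.0446, 0.098]
ee_rot: [0.619, 0.462, 0.534, 0.344]
wrist_force: [0.5, 0.6, 0.3]
finger_gap: 0.0341
0.03410375951330703 [0.49346495 0.61032168 0.32296869] [-0.43592128  0.11460883  0.04685308] [-0.19230749 -0.91941135  0.3430752 ]
```

View pics/top6z.png

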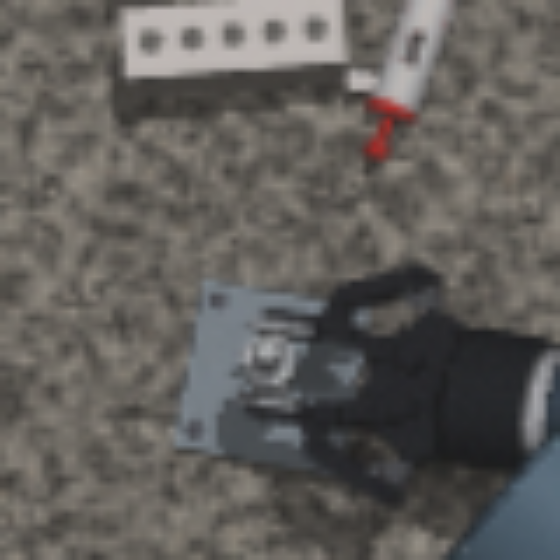

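```bash
python3 -m pendant '[[[0,0,0],[0,0,0]],[[0,0,0],[0,0,0]],[[-0.05,-0.23,0.085],[0,0,0]],[[-0.1,-0.46,0.17],[0,0,0]],[[-0.15,-0.69,0.26],[0,0,0]],[[-0.17,-0.8,0.6],[0,0,0]],[[-0.17,-0.8,1.0],[0,0,0]]]' 0.7
python3 - <<'E'
from g import *
p,Rc,s=cur(); print(s['finger_gap'],s['wrist_force'])
h0=np.array([.5573,-.1906,.3]); 
im,d,P=snap('top','top7'); np.save('top7.npy',P); cv2.imwrite('pics/top7z.png',cv2.resize(im[110:270,180:420],None,fx=3,fy=3))
im,d,P=snap('side','side7'); np.save('side7.npy',P); cv2.imwrite('pics/side7z.png',cv2.resize(im[110:330,230:450],None,fx=2.5,fy=2.5))
E
```

```text
time: 10.68
tcp_pos: [0.5095, -0.0216, 0.1791]
ee_rot: [0.619, 0.463, 0.534, 0.343]
wrist_force: [0.4, -1.7, -0.6]
finger_gap: 0.0596
0.05964059572904385 [ 0.422806   -1.66510244 -0.62683386]
```

View pics/top7z.png

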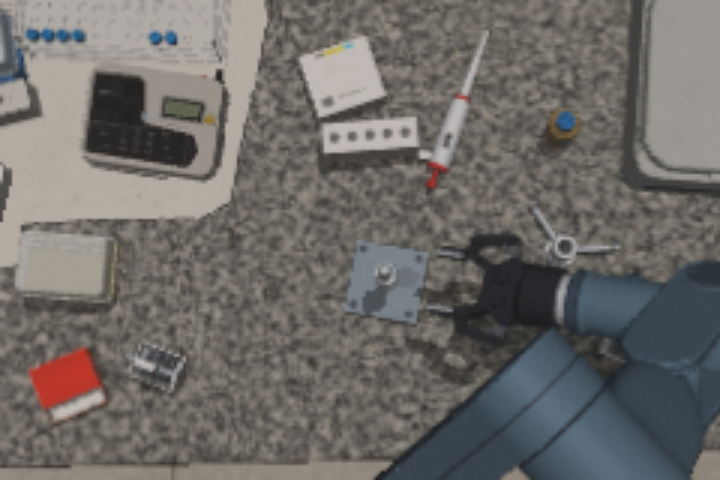

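View pics/side7z.png

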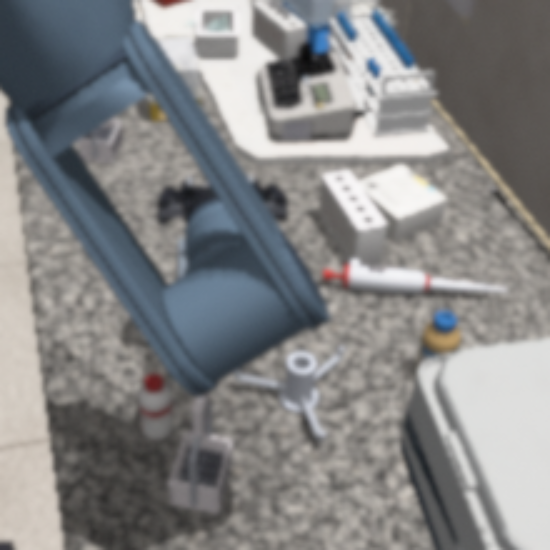

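Run:
```python
from fit import *
S,T=np.load('side7.npy'),np.load('top7.npy')
fit([region(S,.475,.64,-.275,-.115,z1=.07)],head,yawpose,[.557,-.19,.55],'head')
fit([region(T,.45,.6,-.0,.11,.02,.2)],lambda p:stand(p),yawpose,[.524,.047,0],'stand')
from g import *; from ik import *
Rg=orient((0,0,-1),(.979,-.204,0))
p,Rc,s=cur()
for d in(.2,.12,.05): to((.5573,-.1906,d),Rg)
q=s['joint_pos']
for t in [(.5573,-.1906,.2),(.5573,-.1906,.05),(.5573,-.1906,.3),(.524,.047,.3),(.524,.047,.18)]:
    q,e=ik(np.array(t),Rg,q); print(t,e<1e-6,q.round(2),minmargin(q).round(2))
```

```text
head [ 0.5572 -0.1909  0.5404] med|r| 0.0009 358
head [ 0.5572 -0.1909  0.5404] med|r| 0.0009 358
stand [ 0.5234  0.0515 -0.4417] med|r| 0.0026 70
stand [ 0.5234  0.0515 -0.4417] med|r| 0.0026 70
shift [0.589, -2.115, 0.239] turn [-0.1896, 0.0406, -0.0004] deg 69.8 t 10.78
shift [0.589, -2.115, -0.761] turn [-0.1896, 0.0406, -0.0004] deg 69.8 t 10.78
shift [0.589, -2.115, -1.636] turn [-0.1896, 0.0406, -0.0004] deg 69.8 t 10.78
(0.5573, -0.1906, 0.2) True [-0.52  0.36  1.51  0.    1.27 -0.31] 1.05
(0.5573, -0.1906, 0.05) True [-0.52  0.52  1.67 -0.    0.95 -0.31] 0.73
(0.5573, -0.1906, 0.3) True [-0.52  0.3   1.35  0.    1.49 -0.31] 1.16
(0.524, 0.047, 0.3) True [-0.12  0.19  1.5   0.    1.45  0.08] 1.08
(0.524, 0.047, 0.18) True [-0.12  0.27  1.69 -0.    1.18  0.08] 0.89
```

```bash
python3 -m pendant '[[[0.05,0,0.3],[-0.027,0.006,0]],[[0.1,-0.2,0.6],[-0.054,0.0116,0]],[[0.2,-0.5,0.8],[-0.081,0.0174,0]],[[0.3,-0.8,0.9],[-0.108,0.023,0]],[[0.3,-1.0,0.9],[-0.135,0.029,0]]]' 1
python3 -m pendant '[[[0.1,-0.4,0],[-0.027,0.006,0]],[[0.2,-0.8,0],[-0.0546,0.0116,0]],[[0.29,-1.0,-0.3],[-0.0546,0.0116,0]],[[0.29,-1.0,-0.3],[-0.0546,0.0116,0]]]' 1
python3 - <<'E'
from g import *
Rg=orient((0,0,-1),(.979,-.204,0))
for d in(.2,.15,.05): to((.5573,-.1907,d),Rg)
E
```

```text
time: 11.4
tcp_pos: [0.5343, -0.102, 0.2517]
ee_rot: [0.705, 0.193, 0.68, 0.049]
wrist_force: [-0.1, -0.3, -0.9]
finger_gap: 0.0856
time: 11.9
tcp_pos: [0.5556, -0.1798, 0.2241]
ee_rot: [0.7, 0.075, 0.706, -0.072]
wrist_force: [0.6, -0.2, -0.4]
finger_gap: 0.0852
shift [0.021, -0.137, -0.301] turn [-0.0008, -0.0013, 0.0005] deg 0.6 t 11.9
shift [0.021, -0.137, -0.926] turn [-0.0008, -0.0013, 0.0005] deg 0.6 t 11.9
shift [0.021, -0.137, -2.176] turn [-0.0008, -0.0013, 0.0005] deg 0.6 t 11.9
```

```bash
python3 -m pendant '[[[0.021,-0.137,-0.5],[-0.0008,-0.0013,0]],[[0.021,-0.137,-0.95],[-0.0008,-0.0013,0]],[[0.021,-0.137,-0.95],[-0.0008,-0.0013,0]]]' 1
python3 - <<'E'
from g import *
Rg=orient((0,0,-1),(.979,-.204,0))
to((.5573,-.1907,.05),Rg)
im,d,P=snap('side','side8'); cv2.imwrite('pics/side8z.png',cv2.resize(im[200:330,270:420],None,fx=4,fy=4))
E
```

```text
time: 12.28
tcp_pos: [0.5561, -0.1896, 0.1479]
ee_rot: [0.703, 0.074, 0.704, -0.073]
wrist_force: [0.2, 0.2, 0.3]
finger_gap: 0.0854
shift [0.015, -0.014, -1.224] turn [-0.0003, -0.0002, 0.0005] deg 0.2 t 12.28
```

View pics/side8z.png

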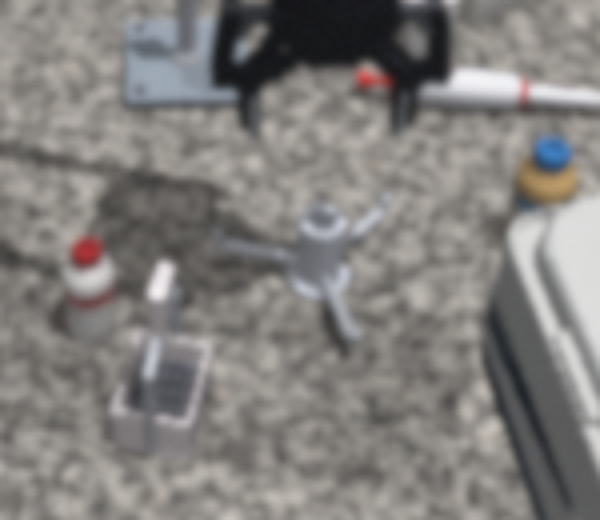

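```bash
python3 -m pendant '[[[0.015,-0.014,-0.5],[0,0,0]],[[0.015,-0.014,-0.8],[0,0,0]],[[0.015,-0.014,-1.0],[0,0,0]]]' 1
python3 -m pendant '[[[0,0,-0.12],[0,0,0]],[[0,0,-0.22],[0,0,0]],[[0,0,-0.22],[0,0,0]]]' 1
python3 -m pendant '[[[0,0,0],[0,0,0]],[[0,0,0],[0,0,0]],[[0,0,0],[0,0,0]],[[0,0,0],[0,0,0]],[[0,0,0],[0,0,0]]]' 0 40
```

```text
time: 12.7
tcp_pos: [0.5605, -0.1919, 0.0713]
ee_rot: [0.706, 0.073, 0.701, -0.074]
wrist_force: [0.6, -0.3, 0.6]
finger_gap: 0.0854
time: 13.08
tcp_pos: [0.5597, -0.1914, 0.0526]
ee_rot: [0.705, 0.073, 0.702, -0.074]
wrist_force: [-0.8, 0.5, 0.1]
finger_gap: 0.0854
time: 13.7
tcp_pos: [0.5599, -0.1915, 0.0532]
ee_rot: [0.705, 0.073, 0.701, -0.074]
wrist_force: [-1.3, 1.1, 5.5]
finger_gap: 0.031
```

```bash
python3 -m pendant '[[[0,0,0.3],[0,0,0]],[[0,0,0.7],[0,0,0]],[[0,0,1.0],[0,0,0]]]'
python3 -m pendant '[[[0,0,0.5],[0,0,0]],[[0,0,1.0],[0,0,0]]]'
python3 -m pendant '[[[0,0.3,0.5],[0,0,0]],[[-0.1,0.8,0.8],[0,0,0]],[[-0.12,1.0,0.8],[0,0,0]]]'
python3 -m pendant '[[[-0.12,0.3,0],[0,0,0]],[[-0.18,0.6,0],[0,0,0]],[[-0.18,0.6,0],[0,0,0]],[[-0.18,0.6,0],[0,0,0]]]'
python3 - <<'E'
from fit import *; from g import *
p,Rc,s=cur(); print(p,s['finger_gap'])
C=[]
for n in('top','side'):
    im,d,P=snap(n,n+'9'); np.save(n+'9.npy',P); C.append(P)
    x,y=(180,110) if n=='top' else (230,80)
    cv2.imwrite(f'pics/{n}9z.png',cv2.resize(im[y:y+190,x:x+240],None,fx=3,fy=3))
E
```

```text
time: 14.08
tcp_pos: [0.5596, -0.1913, 0.1331]
ee_rot: [0.705, 0.073, 0.702, -0.074]
wrist_force: [0.7, 0.0, -2.5]
finger_gap: 0.031
time: 14.32
tcp_pos: [0.5591, -0.1911, 0.2127]
ee_rot: [0.704, 0.073, 0.702, -0.073]
wrist_force: [-0.4, -0.9, -1.3]
finger_gap: 0.0309
time: 14.7
tcp_pos: [0.5504, -0.1099, 0.2784]
ee_rot: [0.706, 0.072, 0.7, -0.073]
wrist_force: [0.1, -0.4, -1.7]
finger_gap: 0.031
time: 15.2
tcp_pos: [0.5354, -0.0636, 0.2757]
ee_rot: [0.704, 0.073, 0.702, -0.074]
wrist_force: [0.3, -0.8, -1.1]
finger_gap: 0.0313
[ 0.5353532  -0.06357621  0.27566143] 0.031271338645789244
```

View pics/side9z.png

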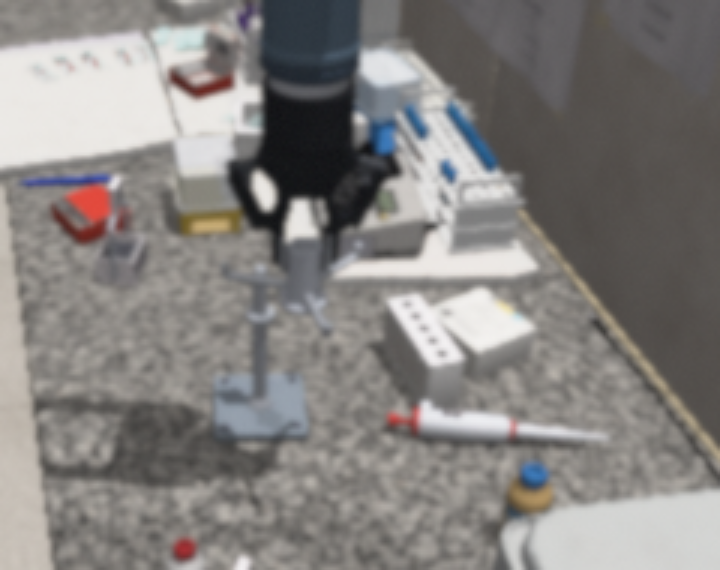

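View pics/top9z.png

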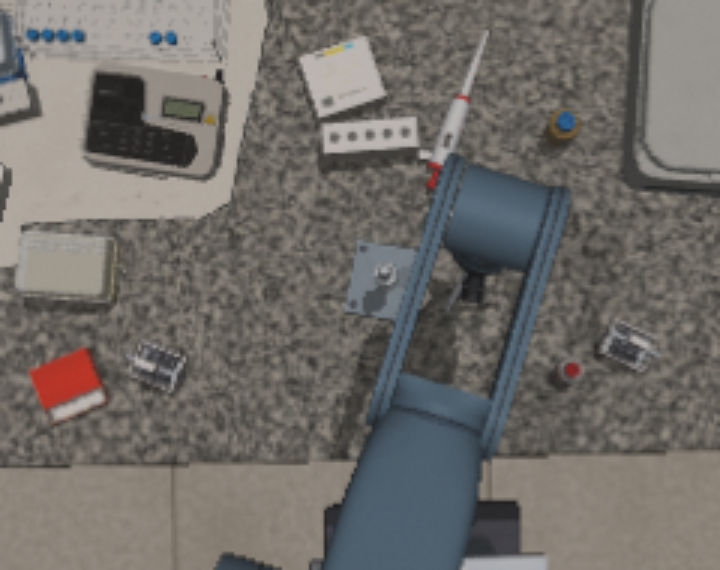

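```bash
cat > fit2.py <<'E'
from fit import *
def fitz(cl,sdf,v0,label,sc=.002):
    f=lambda v:np.concatenate([sdf((Q-np.array([v[0],v[1],v[3]]))@R.from_euler('z',v[2]).as_matrix()) for Q in cl])
    s=least_squares(f,v0,loss='soft_l1',f_scale=sc,x_scale=[.01,.01,.1,.01]); print(label,s.x.round(4),np.median(abs(s.fun)).round(4),len(s.fun)); return s.x
E
python3 - <<'E'
from fit2 import *
S,T=np.load('side9.npy'),np.load('top9.npy')
def near(P,c,rad,z0,z1):
    s=(np.hypot(P[...,0]-c[0],P[...,1]-c[1])<rad)&(P[...,2]>z0)&(P[...,2]<z1); return P[s]
c=(.524,.048)
for nm,P in(('side',S),('top',T)):
    Q=near(P,c,.068,.005,.2); Q=Q[(Q[:,2]<.02)|(np.hypot(Q[:,0]-c[0],Q[:,1]-c[1])<.03)]
    fit([Q],stand,yawpose,[.524,.048,1.365-np.pi/2],nm+' stand')
    Q=near(P,c,.03,.1,.2); print(' rodtop mean',Q.mean(0).round(4),len(Q), Q[Q[:,2]>.18].mean(0).round(4))
Q=near(S,(.5354,-.0636),.085,.2,.28); print(len(Q))
for q in(Q,Q[Q[:,2]<.255]): fitz([q],head,[.5354,-.0636,.548,.222],'head')
E
```

```text
side stand [ 0.5234  0.047  -0.1891] med|r| 0.001 828
side stand [ 0.5234  0.047  -0.1891] med|r| 0.001 828
 rodtop mean [0.5225 0.0408 0.1412] 133 [0.5232 0.0435 0.1854]
top stand [ 0.523   0.0489 -0.1939] med|r| 0.0029 453
top stand [ 0.523   0.0489 -0.1939] med|r| 0.0029 453
 rodtop mean [0.5228 0.0493 0.1519] 46 [0.5231 0.05   0.1866]
497
head [ 0.5355 -0.064   0.5341  0.2218] 0.0009 497
head [ 0.5355 -0.0635  0.5363  0.222 ] 0.0006 315
```

```bash
python3 -m pendant '[[[-0.05,0.4,0],[0,0,0]],[[-0.1,0.8,0],[0,0,0]],[[-0.12,1.0,0],[0,0,0]]]'
python3 -m pendant '[[[-0.03,0.38,0],[0,0,0]],[[-0.03,0.38,-0.1],[0,0,0]],[[-0.03,0.38,-0.2],[0,0,0]],[[-0.03,0.38,-0.2],[0,0,0]]]'
python3 - <<'E'
from fit2 import *; from g import *
p,Rc,s=cur(); print(p, Rc.as_matrix()[:,0])
def near(P,c,rad,z0,z1):
    s=(np.hypot(P[...,0]-c[0],P[...,1]-c[1])<rad)&(P[...,2]>z0)&(P[...,2]<z1); return P[s]
im,d,S=snap('side','side10'); cv2.imwrite('pics/side10z.png',cv2.resize(im[110:260,250:400],None,fx=4,fy=4))
c=(.5234,.047)
Q=near(S,c,.068,.005,.2); Q=Q[(Q[:,2]<.02)|(np.hypot(Q[:,0]-c[0],Q[:,1]-c[1])<.03)]; Q=Q[Q[:,2]<.186]
fit([Q],stand,yawpose,[.524,.048,-.19],'stand')
hz=p[2]-.0537
Q=near(S,p[:2],.085,hz-.003,hz+.033); fitz([Q],head,[p[0],p[1],.535,hz],'head')
E
```

```text
time: 15.68
tcp_pos: [0.526, 0.0172, 0.2764]
ee_rot: [0.705, 0.073, 0.702, -0.074]
wrist_force: [-0.0, -0.4, -2.1]
finger_gap: 0.0308
time: 16.18
tcp_pos: [0.5233, 0.0461, 0.2594]
ee_rot: [0.704, 0.073, 0.702, -0.074]
wrist_force: [-1.4, -0.4, -2.6]
finger_gap: 0.0311
[0.523321   0.0460921  0.25943026] [ 0.00237597 -0.00198396 -0.99999521]
stand [ 0.5236  0.0469 -0.1667] med|r| 0.001 840
stand [ 0.5236  0.0469 -0.1667] med|r| 0.001 840
head [0.5234 0.0462 0.5329 0.2057] 0.0008 265
```

View pics/side10z.png

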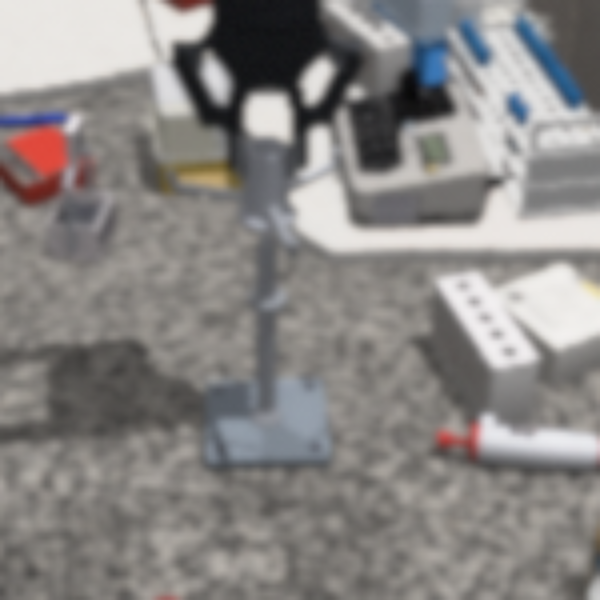

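```bash
python3 -m pendant '[[[0.002,0.01,-0.12],[0,0,0]],[[0.002,0.01,-0.22],[0,0,0]],[[0.002,0.01,-0.3],[0,0,0]],[[0.002,0.01,-0.36],[0,0,0]],[[0.002,0.01,-0.4],[0,0,0]]]'
python3 -m pendant '[[[0,0,-0.1],[0,0,0]],[[0,0,-0.2],[0,0,0]],[[0,0,-0.3],[0,0,0]],[[0,0,-0.38],[0,0,0]],[[0,0,-0.42],[0,0,0]],[[0,0,-0.43],[0,0,0]]]'
```

```text
time: 16.85
tcp_pos: [0.5238, 0.0479, 0.2283]
ee_rot: [0.705, 0.073, 0.702, -0.074]
wrist_force: [0.7, 0.2, -2.1]
finger_gap: 0.0313
time: 17.6
tcp_pos: [0.5239, 0.0478, 0.1941]
ee_rot: [0.705, 0.073, 0.702, -0.074]
wrist_force: [-0.1, 0.6, -2.1]
finger_gap: 0.0312
```

```bash
python3 -m pendant '[[[0,0,-0.03],[0,0,0]],[[0,0,-0.05],[0,0,0]],[[0,0,-0.06],[0,0,0]]]'
python3 -m pendant '[[[0,0,-0.01],[0,0,0]],[[0,0,-0.02],[0,0,0]]]'
```

```text
time: 17.98
tcp_pos: [0.5239, 0.0478, 0.1894]
ee_rot: [0.705, 0.073, 0.702, -0.074]
wrist_force: [-0.3, -0.9, -2.6]
finger_gap: 0.0312
time: 18.23
tcp_pos: [0.524, 0.0478, 0.1882]
ee_rot: [0.705, 0.073, 0.701, -0.074]
wrist_force: [-2.2, 0.5, 4.0]
finger_gap: 0.0307
```

```bash
python3 -m pendant '[[[0,0,0],[0,0,0]],[[0,0,0],[0,0,0]],[[0,0,0],[0,0,0]],[[0,0,0],[0,0,0]]]' 0.8
python3 -m pendant '[[[0,0,0.3],[0,0,0]],[[0,0,0.8],[0,0,0]],[[0,0,1.0],[0,0,0]],[[-0.5,0.3,1.0],[0,0,0]]]'
python3 - <<'E'
from fit2 import *; from g import *
p,Rc,s=cur(); print(p,s['wrist_force'])
C=[]
for n in('side','top'):
    im,d,P=snap(n,n+'11'); np.save(n+'11.npy',P); C.append(P)
    x,y=(180,110) if n=='top' else (230,110)
    cv2.imwrite(f'pics/{n}11z.png',cv2.resize(im[y:y+190,x:x+240],None,fx=3,fy=3))
S=C[0]
def near(P,c,rad,z0,z1):
    s=(np.hypot(P[...,0]-c[0],P[...,1]-c[1])<rad)&(P[...,2]>z0)&(P[...,2]<z1); return P[s]
c=(.5236,.0472)
Q=near(S,c,.085,.12,.2); fitz([Q],head,[*c,.535,.135],'head')
Q=near(S,c,.068,.005,.12); Q=Q[(Q[:,2]<.02)|(np.hypot(Q[:,0]-c[0],Q[:,1]-c[1])<.03)]
fit([Q],stand,yawpose,[.524,.048,-.19],'stand')
for nm,P in zip('st',C):
    for k,a in(('A',(.36,.48,.26,.41)),('B',(.385,.48,-.32,-.225))):
        for y in(-.4,1.2):
            fit([region(P,*a)],basket,yawpose,[(a[0]+a[1])/2,(a[2]+a[3])/2,y],nm+k)
E
```

```text
time: 18.73
tcp_pos: [0.5239, 0.0478, 0.1879]
ee_rot: [0.705, 0.073, 0.702, -0.074]
wrist_force: [-0.5, 0.1, 0.6]
finger_gap: 0.0683
time: 19.23
tcp_pos: [0.486, 0.0708, 0.2687]
ee_rot: [0.706, 0.073, 0.7, -0.075]
wrist_force: [-0.4, 1.0, 0.2]
finger_gap: 0.0682
[0.48603056 0.07083331 0.26869094] [-0.4463264   1.02912177  0.18833383]
head [0.5241 0.0479 0.5418 0.1341] 0.0008 383
stand [ 0.5234  0.0468 -0.19  ] med|r| 0.0011 718
stand [ 0.5234  0.0468 -0.19  ] med|r| 0.0011 718
sA [ 0.4166  0.3539 -0.4279] med|r| 0.0015 301
sA [ 0.4166  0.3539 -0.4279] med|r| 0.0015 301
sA [0.4166 0.3539 2.7137] med|r| 0.0015 301
sA [0.4166 0.3539 2.7137] med|r| 0.0015 301
sB [ 0.4287 -0.2751 -0.4691] med|r| 0.0016 700
sB [ 0.4287 -0.2751 -0.4691] med|r| 0.0016 700
sB [ 0.4287 -0.2751  2.6725] med|r| 0.0016 700
sB [ 0.4287 -0.2751  2.6725] med|r| 0.0016 700
tA [ 0.4174  0.3558 -0.3591] med|r| 0.0036 200
tA [ 0.4174  0.3558 -0.3591] med|r| 0.0036 200
tA [0.4242 0.35   1.1836] med|r| 0.0063 200
tA [0.4242 0.35   1.1836] med|r| 0.0063 200
tB [ 0.4302 -0.2711 -0.4848] med|r| 0.0035 183
tB [ 0.4302 -0.2711 -0.4848] med|r| 0.0035 183
tB [ 0.4302 -0.2711  2.6571] med|r| 0.0035 183
tB [ 0.4302 -0.2711  2.6571] med|r| 0.0035 183
```

View pics/side11z.png

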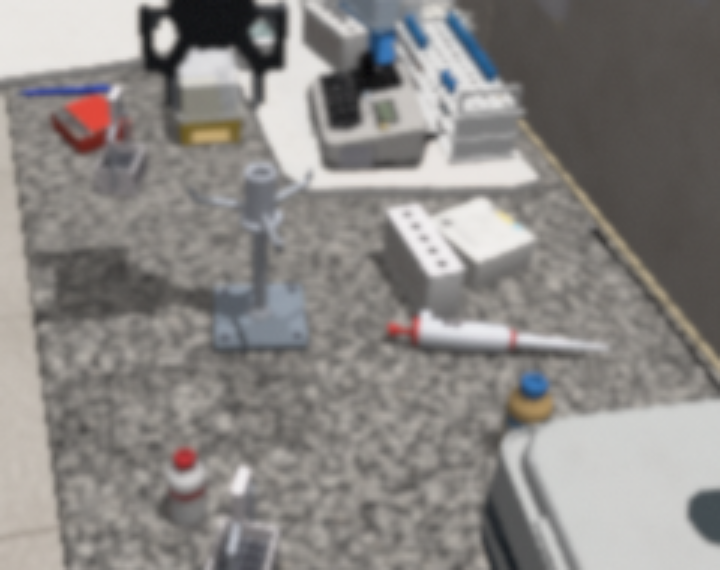

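View pics/top11z.png

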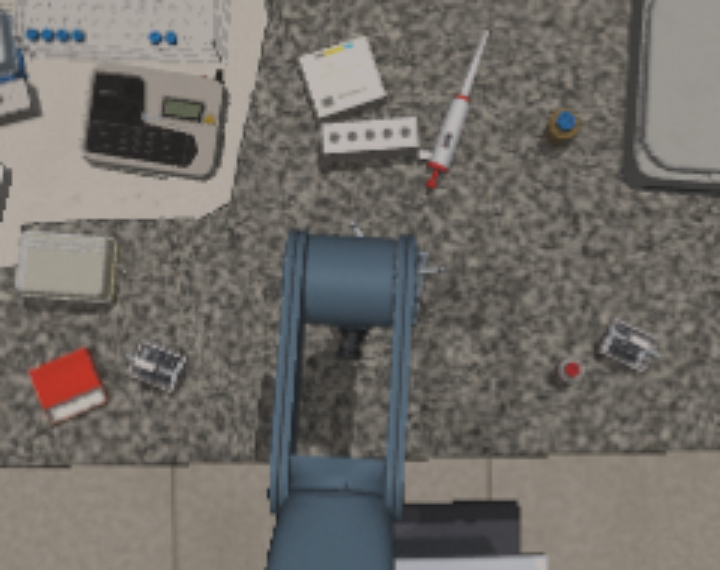

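```bash
cat > bk.py <<'E'
from ik import *; from g import *
H=np.array([.5238,.0474]); HY=.541
def jaw(a): return np.array([np.cos(a),np.sin(a),0])
def check(seq,q):
    for p,a in seq:
        q,e=ik(np.array(p),orient((0,0,-1),jaw(a)),q); print(np.round(p,3),round(np.degrees(a),1),e<1e-6,q.round(2),minmargin(q).round(2))
def arm(k,rad): a=HY+2*np.pi*(k-1)/3; return H+rad*np.array([np.cos(a),np.sin(a)]),a
E
python3 - <<'E'
from bk import *
q=r.read_state()['joint_pos']
A=(.4166,.3545); yA=-.41
d,a2=arm(2,.11); s2,_=arm(2,.048); print(d,s2)
for off in(0,-np.pi): 
    check([((*A,.23),yA+np.pi/2+off),((*A,.117),yA+np.pi/2+off),((*d,.203),a2-np.pi/2+off),((*s2,.203),a2-np.pi/2+off),((*s2,.181),a2-np.pi/2+off)],q)
B=(.4290,-.2745); yB=-.472
d,a3=arm(3,.11); s3,_=arm(3,.048); print(d,s3)
for off in(0,-np.pi):
    check([((*B,.23),yB+np.pi/2+off),((*B,.117),yB+np.pi/2+off),((*d,.203),a3-2*np.pi+np.pi/2+off),((*s3,.181),a3-2*np.pi+np.pi/2+off)],q)
to((*A,.23),orient((0,0,-1),jaw(yA+np.pi/2)))
to((*A,.23),orient((0,0,-1),jaw(yA-np.pi/2)))
E
```

```text
[0.42759461 0.10073407] [0.48181947 0.07067305]
[0.417 0.354 0.23 ] 66.5 True [ 0.5   0.27  1.57  0.    1.3  -0.66] 1.01
[0.417 0.354 0.117] 66.5 True [ 0.5   0.38  1.72 -0.    1.05 -0.66] 0.83
[0.428 0.101 0.203] 61.0 True [-0.02  0.1   1.85  0.    1.19 -1.09] 0.73
[0.482 0.071 0.203] 61.0 True [-0.08  0.18  1.75  0.    1.21 -1.15] 0.83
[0.482 0.071 0.181] 61.0 True [-0.08  0.2   1.78 -0.    1.16 -1.15] 0.8
[0.417 0.354 0.23 ] -113.5 True [0.5  0.27 1.57 0.   1.3  2.48] 0.64
[0.417 0.354 0.117] -113.5 True [ 0.5   0.38  1.72 -0.    1.05  2.48] 0.64
[0.428 0.101 0.203] -119.0 True [-0.02  0.1   1.85  0.    1.19  2.05] 0.73
[0.482 0.071 0.203] -119.0 True [-0.08  0.18  1.75  0.    1.21  1.99] 0.83
[0.482 0.071 0.181] -119.0 True [-0.08  0.2   1.78 -0.    1.16  1.99] 0.8
[ 0.52571404 -0.06258335] [ 0.52463522 -0.00059273]
[ 0.429 -0.274  0.23 ] 63.0 True [-0.79  0.2   1.66 -0.    1.28 -1.89] 0.92
[ 0.429 -0.274  0.117] 63.0 True [-0.79  0.32  1.81 -0.    1.02 -1.89] 0.77
[ 0.526 -0.063  0.203] 1.0 True [-0.33  0.26  1.65 -0.    1.23 -0.35] 0.93
[ 0.525 -0.001  0.181] 1.0 True [-0.21  0.27  1.69  0.    1.18 -0.23] 0.89
[ 0.429 -0.274  0.23 ] -117.0 True [-0.79  0.2   1.66 -0.    1.28  1.25] 0.92
[ 0.429 -0.274  0.117] -117.0 True [-0.79  0.32  1.81 -0.    1.02  1.25] 0.77
[ 0.526 -0.063  0.203] -179.0 True [-0.33  0.26  1.65  0.    1.23  2.79] 0.33
[ 0.525 -0.001  0.181] -179.0 True [-0.21  0.27  1.69  0.    1.18  2.91] 0.21
shift [-0.798, 3.512, -0.467] turn [-0.0001, 0.0003, 0.2175] deg 78.3 t 19.32
shift [-0.798, 3.512, -0.467] turn [0.0003, 0.0001, -0.2825] deg 101.7 t 19.32
```

```bash
python3 -m pendant '[[[-0.1,0.5,0],[0,0,0.027]],[[-0.2,1.0,0],[0,0,0.054]]]' 0.8
python3 -m pendant '[[[-0.1,0.5,0],[0,0,0.027]],[[-0.2,1.0,0],[0,0,0.054]]]'
python3 -m pendant '[[[-0.1,0.5,0],[0,0,0.027]],[[-0.2,1.0,0],[0,0,0.054]]]'
python3 -m pendant '[[[-0.1,0.3,0],[0,0,0.027]],[[-0.2,0.5,-0.3],[0,0,0.055]],[[-0.2,0.5,-0.5],[0,0,0.055]],[[-0.2,0.5,-0.5],[0,0,0.055]]]'
python3 - <<'E'
from fit2 import *; from bk import *
im,d,P=snap('side','side12')
v=fit([region(P,.36,.48,.26,.41,.012,.135)],basket,yawpose,[.4166,.3545,-.41],'A')[-1]
for z in(.15,.117): to((v[0],v[1]+.0008,z),orient((0,0,-1),jaw(v[2]+np.pi/2)))
cv2.imwrite(f'pics/side12z.png',cv2.resize(im[80:230,220:370],None,fx=4,fy=4))
E
```

```text
time: 19.58
tcp_pos: [0.4677, 0.1523, 0.2673]
ee_rot: [0.707, -0.048, 0.704, 0.048]
wrist_force: [1.0, 0.1, -0.9]
finger_gap: 0.0684
time: 19.82
tcp_pos: [0.4516, 0.2329, 0.2672]
ee_rot: [0.689, -0.167, 0.686, 0.167]
wrist_force: [0.3, 0.0, -0.1]
finger_gap: 0.0682
time: 20.08
tcp_pos: [0.4356, 0.313, 0.2671]
ee_rot: [0.651, -0.28, 0.648, 0.281]
wrist_force: [-0.2, 0.6, 0.6]
finger_gap: 0.0682
time: 20.58
tcp_pos: [0.4193, 0.3508, 0.2259]
ee_rot: [0.593, -0.385, 0.593, 0.386]
wrist_force: [1.0, 0.5, -0.1]
finger_gap: 0.0687
A [ 0.4169  0.3538 -0.4039] med|r| 0.0015 300
A [ 0.4169  0.3538 -0.4039] med|r| 0.0015 300
shift [-0.039, 0.045, -0.964] turn [-0.0005, 0.0002, 0.0023] deg 0.8 t 20.62
shift [-0.039, 0.045, -1.376] turn [-0.0005, 0.0002, 0.0023] deg 0.8 t 20.62
```

View pics/side12z.png

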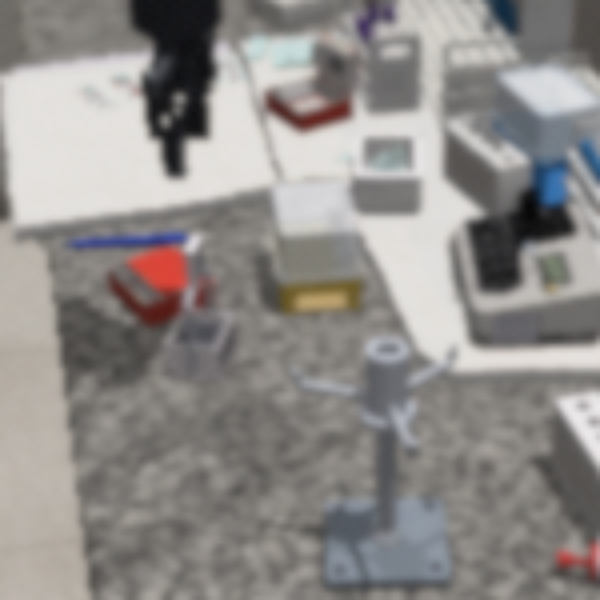

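Descend and grip the tab.

```bash
python3 -m pendant '[[[-0.039,0.045,-0.4],[0,0,0.002]],[[-0.039,0.045,-0.8],[0,0,0.002]],[[-0.039,0.045,-1.0],[0,0,0.002]]]' 0.8
python3 -m pendant '[[[0,0,-0.2],[0,0,0]],[[0,0,-0.376],[0,0,0]],[[0,0,-0.376],[0,0,0]]]'
python3 -m pendant '[[[0,0,0],[0,0,0]],[[0,0,0],[0,0,0]],[[0,0,0],[0,0,0]],[[0,0,0],[0,0,0]],[[0,0,0],[0,0,0]]]' 0 30
```

```text
time: 21.0
tcp_pos: [0.417, 0.3546, 0.1471]
ee_rot: [0.592, -0.389, 0.589, 0.39]
wrist_force: [-0.3, 0.3, 0.0]
finger_gap: 0.0681
time: 21.38
tcp_pos: [0.4164, 0.3551, 0.1169]
ee_rot: [0.591, -0.389, 0.589, 0.391]
wrist_force: [-0.4, 0.0, 0.4]
finger_gap: 0.0684
time: 22.0
tcp_pos: [0.4171, 0.3555, 0.1185]
ee_rot: [0.592, -0.389, 0.588, 0.391]
wrist_force: [-0.9, -1.3, 6.1]
finger_gap: 0.0273
```

```bash
python3 -m pendant '[[[0,0,0.2],[0,0,0]],[[0,0,0.6],[0,0,0]],[[0,0,1.0],[0,0,0]]]'
python3 - <<'E'
from fit2 import *; from bk import *
p,Rc,s=cur(); print(p,s['wrist_force'],s['finger_gap'])
im,d,P=snap('side','side13')
z0=p[2]-.1175
Q=region(P,.36,.48,.29,.42,z0-.01,z0+.1); v=fitz([Q],basket,[p[0],p[1],-.40,z0],'A')
Q=region(P,.36,.48,.29,.42,z0-.01,z0+.125); v=fitz([Q],basket,[p[0],p[1],-.40,z0],'A')
d,a2=arm(2,.11); Rg=orient((0,0,-1),jaw(a2-np.pi/2))
to((*d,.215),Rg)
cv2.imwrite(f'pics/side13z.png',cv2.resize(im[80:230,220:370],None,fx=4,fy=4))
E
```

```text
time: 22.38
tcp_pos: [0.4166, 0.3555, 0.199]
ee_rot: [0.591, -0.389, 0.588, 0.391]
wrist_force: [1.1, 1.1, -1.0]
finger_gap: 0.0277
[0.41656978 0.35548906 0.19901727] [ 1.12811335  1.10654525 -0.98937423] 0.027724804299710446
A [ 0.4161  0.354  -0.419   0.0773] 0.0016 326
A [ 0.4161  0.3532 -0.4221  0.0774] 0.002 377
shift [0.113, -3.2, 0.14] turn [-0.0012, 0.0015, -0.0166] deg 6.0 t 22.43
```

View pics/side13z.png

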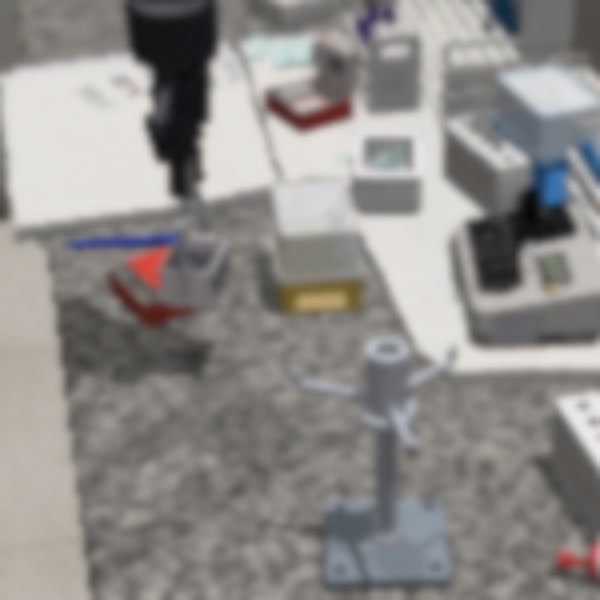

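```bash
python3 -m pendant '[[[0,-0.4,0.1],[0,0,-0.004]],[[0.0,-0.8,0.1],[0,0,-0.008]],[[0,-1,0.1],[0,0,-0.008]]]'
python3 -m pendant '[[[0,-0.5,0],[0,0,-0.004]],[[0,-1.0,0],[0,0,-0.008]]]'
python3 -m pendant '[[[0,-0.4,0],[0,0,0]],[[0,-0.8,0],[0,0,0]],[[0,-0.9,0],[0,0,0]],[[0,-0.9,0],[0,0,0]],[[0,-0.9,0],[0,0,0]]]'
python3 - <<'E'
from fit2 import *; from bk import *
p,Rc,s=cur(); print(p,s['wrist_force'],s['finger_gap'])
C=[]
for n in('side','top'):
    im,d,P=snap(n,n+'14'); C.append(P)
    x,y=(270,100) if n=='top' else (250,80)
    cv2.imwrite(f'pics/{n}14z.png',cv2.resize(im[y:y+150,x:x+150],None,fx=4,fy=4))
P=C[0]; z0=p[2]-.12
Q=region(P,p[0]-.05,p[0]+.05,p[1]-.05,p[1]+.05,z0-.01,z0+.1); v=fitz([Q],basket,[p[0],p[1],-.5,z0],'A')
c=H; Q=P[(np.hypot(P[...,0]-c[0],P[...,1]-c[1])<.08)&(P[...,2]>.12)&(P[...,2]<.198)]
fitz([Q],head,[*c,.541,.135],'head')
d,a2=arm(2,.11); s2,_=arm(2,.048); Rg=orient((0,0,-1),jaw(a2-np.pi/2))
to((*d,.206),Rg); to((*s2,.206),Rg)
E
```

```text
time: 22.8
tcp_pos: [0.4166, 0.2744, 0.206]
ee_rot: [0.601, -0.374, 0.598, 0.376]
wrist_force: [0.5, 0.4, -1.7]
finger_gap: 0.0273
time: 23.05
tcp_pos: [0.4167, 0.1948, 0.2057]
ee_rot: [0.61, -0.359, 0.607, 0.361]
wrist_force: [0.4, -0.5, -0.7]
finger_gap: 0.0276
time: 23.68
tcp_pos: [0.4168, 0.1243, 0.2058]
ee_rot: [0.61, -0.359, 0.607, 0.361]
wrist_force: [-0.8, -0.1, -0.6]
finger_gap: 0.0271
[0.4168084  0.12427775 0.20575656] [-0.77263433 -0.11668526 -0.56988569] 0.027086565282731647
A [ 0.4167  0.1228 -0.493   0.084 ] 0.0017 459
head [0.5242 0.0478 0.5414 0.1339] 0.0008 383
shift [0.136, -0.294, 0.004] turn [-0.0007, 0.0005, -0.0008] deg 0.4 t 23.77
shift [0.814, -0.67, 0.004] turn [-0.0007, 0.0005, -0.0008] deg 0.4 t 23.77
```

View pics/side14z.png

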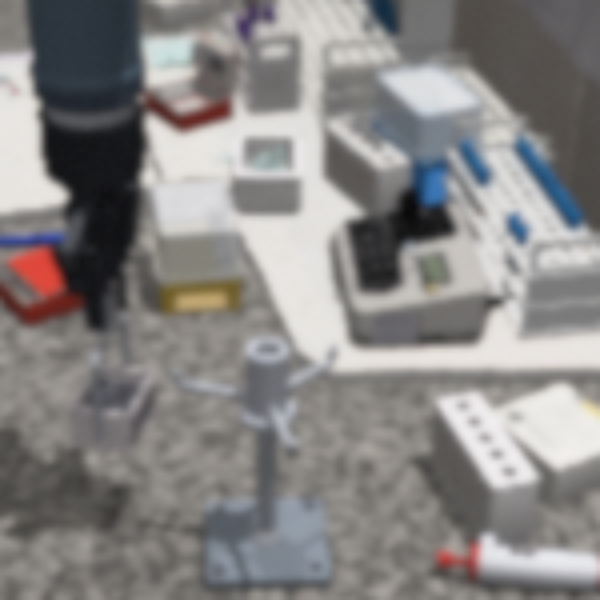

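```bash
python3 -m pendant '[[[0.07,-0.15,0],[0,0,0]],[[0.136,-0.285,0],[0,0,0]],[[0.136,-0.285,0],[0,0,0]],[[0.25,-0.347,0],[0,0,0]],[[0.4,-0.43,0],[0,0,0]],[[0.55,-0.513,0],[0,0,0]],[[0.7,-0.596,0],[0,0,0]],[[0.816,-0.66,0],[0,0,0]],[[0.816,-0.66,0],[0,0,0]]]'
python3 - <<'E'
from fit2 import *; from bk import *
p,Rc,s=cur(); print(p,s['wrist_force'],s['finger_gap'])
for n in('side',):
    im,d,P=snap(n,n+'15'); np.save('side15.npy',P)
    cv2.imwrite(f'pics/{n}15z.png',cv2.resize(im[110:220,250:360],None,fx=5.4,fy=5.4,interpolation=cv2.INTER_CUBIC))
z0=p[2]-.1205
Q=region(P,p[0]-.06,p[0]+.02,p[1]-.02,p[1]+.06,z0-.01,z0+.045); v=fitz([Q],basket,[p[0],p[1],-.5,z0],'A')
E
```

```text
time: 24.9
tcp_pos: [0.4827, 0.0701, 0.2056]
ee_rot: [0.61, -0.359, 0.607, 0.36]
wrist_force: [0.0, -0.9, -1.0]
finger_gap: 0.0271
[0.48274402 0.07014387 0.20557991] [ 0.02775393 -0.94177653 -0.95557671] 0.02713461325934718
A [ 0.4817  0.0664 -0.6656  0.0812] 0.0012 151
```

View pics/side15z.png

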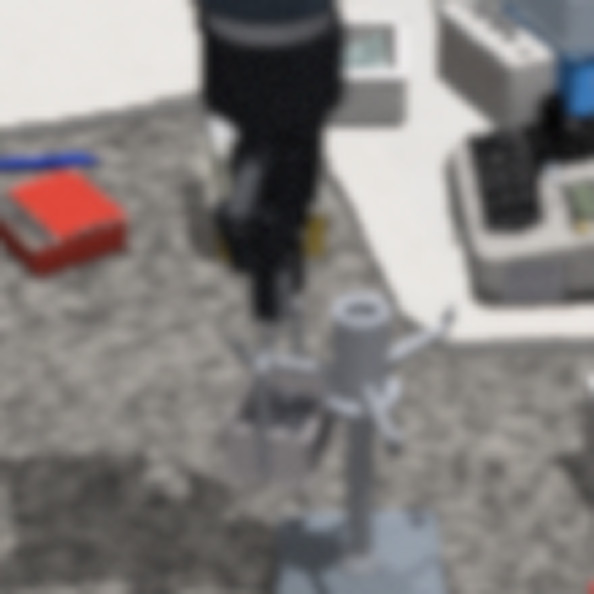

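```bash
python3 -m pendant '[[[0,0,-0.06],[0,0,0]],[[0,0,-0.12],[0,0,0]],[[0,0,-0.17],[0,0,0]],[[0,0,-0.2],[0,0,0]],[[0,0,-0.22],[0,0,0]],[[0,0,-0.22],[0,0,0]]]'
python3 -m pendant '[[[0,0,-0.015],[0,0,0]],[[0,0,-0.03],[0,0,0]],[[0,0,-0.03],[0,0,0]]]'
```

```text
time: 25.7
tcp_pos: [0.482, 0.0706, 0.1881]
ee_rot: [0.61, -0.359, 0.607, 0.361]
wrist_force: [0.1, -0.3, -1.5]
finger_gap: 0.0275
time: 26.08
tcp_pos: [0.482, 0.0706, 0.1857]
ee_rot: [0.61, -0.359, 0.607, 0.361]
wrist_force: [-1.0, 1.2, -0.6]
finger_gap: 0.0275
```

```bash
python3 -m pendant '[[[0,0,-0.015],[0,0,0]],[[0,0,-0.015],[0,0,0]],[[0,0,-0.015],[0,0,0]]]'
python3 -m pendant '[[[0,0,-0.015],[0,0,0]],[[0,0,-0.015],[0,0,0]],[[0,0,-0.015],[0,0,0]]]'
```

```text
time: 26.45
tcp_pos: [0.482, 0.0706, 0.1846]
ee_rot: [0.61, -0.359, 0.607, 0.361]
wrist_force: [-0.5, 0.0, -1.6]
finger_gap: 0.0272
time: 26.82
tcp_pos: [0.482, 0.0706, 0.1834]
ee_rot: [0.61, -0.359, 0.607, 0.361]
wrist_force: [0.3, -0.0, -1.6]
finger_gap: 0.0273
```

```bash
python3 -m pendant '[[[0,0,-0.015],[0,0,0]],[[0,0,-0.015],[0,0,0]],[[0,0,-0.015],[0,0,0]]]'
python3 -m pendant '[[[0,0,-0.01],[0,0,0]],[[0,0,-0.01],[0,0,0]],[[0,0,-0.01],[0,0,0]]]'
```

```text
time: 27.2
tcp_pos: [0.482, 0.0707, 0.1822]
ee_rot: [0.61, -0.359, 0.607, 0.361]
wrist_force: [-0.2, -1.3, -0.5]
finger_gap: 0.0276
time: 27.58
tcp_pos: [0.482, 0.0707, 0.1814]
ee_rot: [0.61, -0.359, 0.607, 0.361]
wrist_force: [0.4, -0.1, 0.4]
finger_gap: 0.0273
```

```bash
python3 -m pendant '[[[0,0,0],[0,0,0]],[[0,0,0],[0,0,0]],[[0,0,0],[0,0,0]],[[0,0,0],[0,0,0]]]' 0.6
python3 -m pendant '[[[0,0,0.15],[0,0,0]],[[0,0,0.4],[0,0,0]],[[0,0,0.8],[0,0,0]],[[0,0,1.0],[0,0,0]]]'
python3 - <<'E'
from fit2 import *; from bk import *
p,Rc,s=cur(); print(p,s['wrist_force'],s['finger_gap'])
for n in('side',):
    im,d,P=snap(n,n+'16'); np.save('side16.npy',P)
    cv2.imwrite(f'pics/{n}16z.png',cv2.resize(im[110:220,250:360],None,fx=5.4,fy=5.4,interpolation=cv2.INTER_CUBIC))
    cv2.imwrite(f'pics/{n}16y.png',cv2.resize(im[110:330,230:450],None,fx=2.7,fy=2.7,interpolation=cv2.INTER_CUBIC))
Q=P[(np.hypot(P[...,0]-H[0],P[...,1]-H[1])<.017)&(P[...,2]>.16)&(P[...,2]<.198)]
fitz([Q],head,[*H,.541,.135],'head')
B=fit([region(P,.385,.48,-.32,-.225,.012,.135)],basket,yawpose,[.43,-.275,-.48],'B')[-1]
print(arm(3,.11))
for z in(.25,): to((B[0],B[1]+.0008,z),orient((0,0,-1),jaw(B[2]+np.pi/2)))
E
```

```text
time: 28.08
tcp_pos: [0.4821, 0.0706, 0.1814]
ee_rot: [0.61, -0.359, 0.607, 0.36]
wrist_force: [0.1, -1.3, -0.4]
finger_gap: 0.0513
time: 28.58
tcp_pos: [0.4828, 0.0706, 0.264]
ee_rot: [0.611, -0.36, 0.606, 0.36]
wrist_force: [-0.6, -0.5, 0.5]
finger_gap: 0.0511
[0.48283596 0.07058584 0.26401666] [-0.5964294  -0.53729492  0.50768227] 0.05113305038942487
head [5.229000e-01 4.910000e-02 2.679234e+02 1.338000e-01] 0.001 133
B [ 0.4286 -0.275  -0.4723] med|r| 0.0016 697
B [ 0.4286 -0.275  -0.4723] med|r| 0.0016 697
(array([ 0.52571404, -0.06258335]), 4.729790204786391)
shift [-0.688, -4.309, -0.196] turn [-0.0006, 0.0015, 0.0048] deg 1.8 t 28.62
```

View pics/side16z.png

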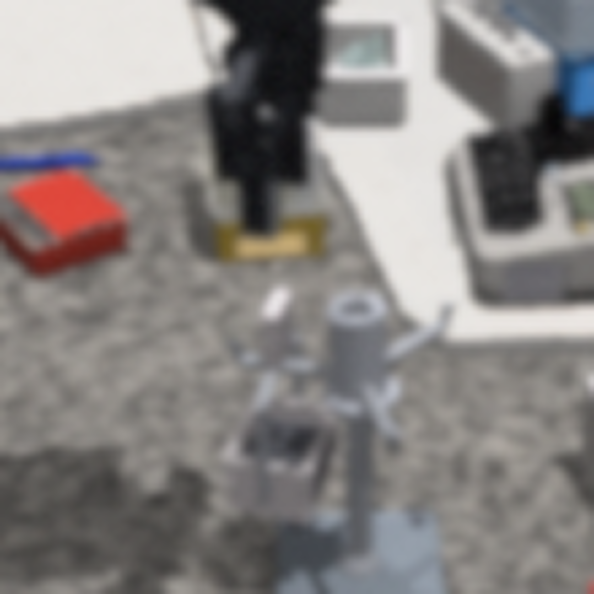

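View pics/side16y.png

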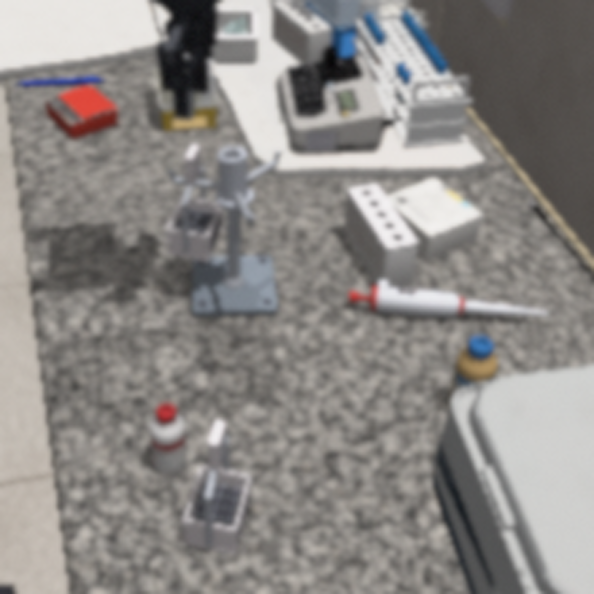

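```bash
python3 -m pendant '[[[-0.1,-0.3,0],[0,0,0.001]],[[-0.2,-0.7,0],[0,0,0.001]],[[-0.2,-1.0,0],[0,0,0.001]]]' 0.8
python3 -m pendant '[[[-0.1,-0.5,0],[0,0,0.001]],[[-0.2,-1.0,0],[0,0,0.002]]]'
python3 -m pendant '[[[-0.1,-0.5,0],[0,0,0.001]],[[-0.2,-1.0,0],[0,0,0.001]]]'
python3 -m pendant '[[[0,-0.5,0],[0,0,0]],[[-0.09,-1.0,-0.1],[0,0,0]]]'
python3 -m pendant '[[[0,-0.31,-0.3],[0,0,0]],[[0,-0.31,-0.5],[0,0,0]],[[0,-0.31,-0.5],[0,0,0]]]'
python3 - <<'E'
from fit2 import *; from bk import *
im,d,P=snap('side','side17')
B=fit([region(P,.385,.48,-.32,-.225,.012,.135)],basket,yawpose,[.43,-.275,-.48],'B')[-1]
to((B[0],B[1]+.0008,.117),orient((0,0,-1),jaw(B[2]+np.pi/2)))
cv2.imwrite(f'pics/side17z.png',cv2.resize(im[200:350,250:400],None,fx=4,fy=4))
E
```

```text
time: 29.0
tcp_pos: [0.4655, -0.0102, 0.2616]
ee_rot: [0.609, -0.361, 0.606, 0.362]
wrist_force: [0.5, 0.3, -0.4]
finger_gap: 0.0681
time: 29.25
tcp_pos: [0.4497, -0.0904, 0.2616]
ee_rot: [0.607, -0.365, 0.603, 0.366]
wrist_force: [-0.1, -0.4, -0.6]
finger_gap: 0.0683
time: 29.5
tcp_pos: [0.4336, -0.1706, 0.2616]
ee_rot: [0.606, -0.367, 0.602, 0.368]
wrist_force: [-0.4, 0.1, -0.3]
finger_gap: 0.0683
time: 29.75
tcp_pos: [0.4271, -0.2511, 0.2541]
ee_rot: [0.606, -0.368, 0.602, 0.367]
wrist_force: [0.8, -0.5, 0.0]
finger_gap: 0.0683
time: 30.12
tcp_pos: [0.426, -0.2739, 0.2122]
ee_rot: [0.606, -0.366, 0.603, 0.369]
wrist_force: [0.1, 1.0, -0.0]
finger_gap: 0.0684
B [ 0.4288 -0.275  -0.4789] med|r| 0.0016 696
B [ 0.4288 -0.275  -0.4789] med|r| 0.0016 696
shift [0.028, -0.002, -1.203] turn [-0.0008, 0.0003, -0.0002] deg 0.3 t 30.18
```

View pics/side17z.png

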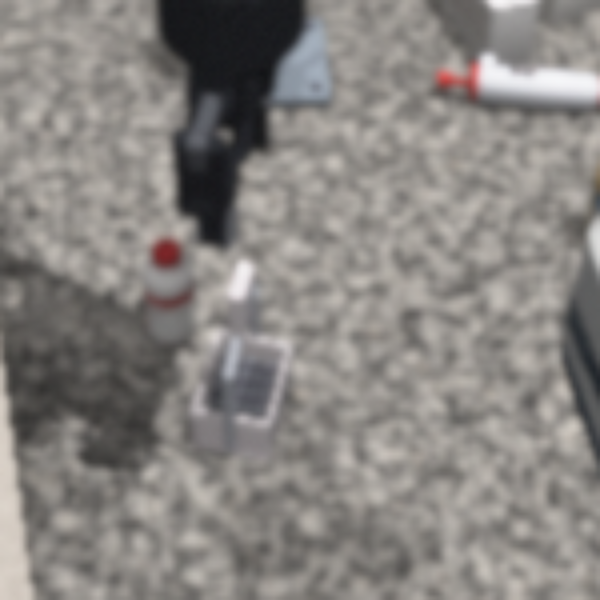

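```bash
python3 -m pendant '[[[0.028,0,-0.4],[0,0,0]],[[0.028,0,-0.8],[0,0,0]],[[0.028,0,-0.9],[0,0,0]]]' 0.8
python3 -m pendant '[[[0,0,-0.15],[0,0,0]],[[0,0,-0.3],[0,0,0]],[[0,0,-0.3],[0,0,0]]]'
python3 -m pendant '[[[0,0,0],[0,0,0]],[[0,0,0],[0,0,0]],[[0,0,0],[0,0,0]],[[0,0,0],[0,0,0]],[[0,0,0],[0,0,0]]]' 0 30
python3 -m pendant '[[[0,0,0.2],[0,0,0]],[[0,0,0.6],[0,0,0]],[[0,0,1.0],[0,0,0]]]'
python3 -m pendant '[[[0,0,0.15],[0,0,0]],[[0,0,0.15],[0,0,0]],[[0,0,0.15],[0,0,0]]]'
python3 - <<'E'
from fit2 import *; from bk import *
p,Rc,s=cur(); print(p,s['wrist_force'],s['finger_gap'])
im,d,P=snap('side','side18')
z0=p[2]-.118
Q=region(P,p[0]-.06,p[0]+.06,p[1]-.06,p[1]+.06,z0-.01,z0+.1); v=fitz([Q],basket,[p[0],p[1],-.47,z0],'B')
d,a3=arm(3,.11); Rg=orient((0,0,-1),jaw(a3-2*np.pi+np.pi/2)); to((*d,.206),Rg)
cv2.imwrite(f'pics/side18z.png',cv2.resize(im[200:350,250:400],None,fx=4,fy=4))
E
```

```text
time: 30.55
tcp_pos: [0.4287, -0.2733, 0.1407]
ee_rot: [0.605, -0.366, 0.602, 0.369]
wrist_force: [0.0, 0.0, -0.1]
finger_gap: 0.0682
time: 30.92
tcp_pos: [0.4288, -0.2739, 0.1169]
ee_rot: [0.606, -0.367, 0.603, 0.369]
wrist_force: [0.5, -0.2, -0.1]
finger_gap: 0.068
time: 31.55
tcp_pos: [0.4294, -0.2744, 0.118]
ee_rot: [0.606, -0.367, 0.602, 0.368]
wrist_force: [-0.5, 0.9, 5.5]
finger_gap: 0.0273
time: 31.92
tcp_pos: [0.4285, -0.2737, 0.1974]
ee_rot: [0.605, -0.366, 0.603, 0.369]
wrist_force: [0.6, -0.9, -2.0]
finger_gap: 0.0273
time: 32.3
tcp_pos: [0.4284, -0.2735, 0.2078]
ee_rot: [0.605, -0.366, 0.603, 0.369]
wrist_force: [-0.7, 0.3, -1.6]
finger_gap: 0.0275
[ 0.42840061 -0.27353401  0.20780924] [-0.7207579   0.30458127 -1.60968241] 0.027493806328224263
B [ 0.428  -0.2741 -0.4793  0.0849] 0.002 726
shift [1.217, 2.637, -0.022] turn [-0.0008, 0.0006, -0.1712] deg 61.6 t 32.35
```

View pics/side18z.png

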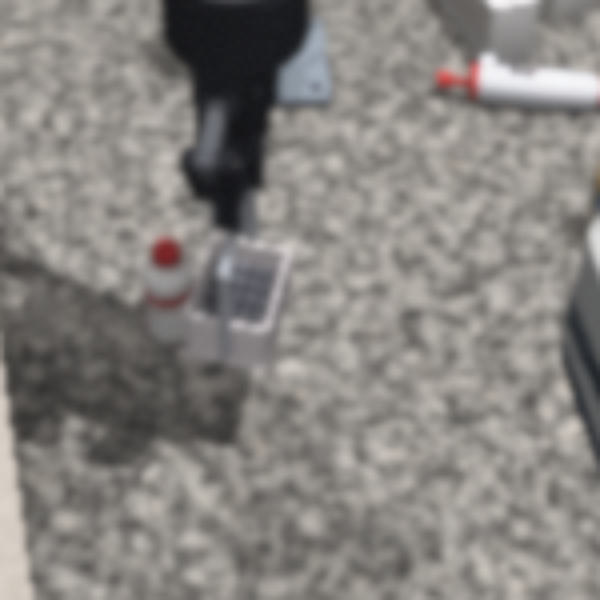

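```bash
python3 -m pendant '[[[0.3,0,0.05],[0,0,-0.01]],[[0.7,0.1,0.05],[0,0,-0.035]],[[1.0,0.5,0],[0,0,-0.06]],[[1.0,0.9,0],[0,0,-0.085]]]'
python3 -m pendant '[[[0.1,0.4,0],[0,0,-0.025]],[[0.21,0.8,0],[0,0,-0.05]],[[0.21,1.0,0],[0,0,-0.075]],[[0.21,1.0,0],[0,0,-0.086]],[[0.21,1.0,0],[0,0,-0.086]],[[0.21,1.0,0],[0,0,-0.086]]]'
python3 - <<'E'
from fit2 import *; from bk import *
p,Rc,s=cur(); print(p,s['wrist_force'],s['finger_gap'])
C=[]
for n in('side',):
    im,d,P=snap(n,n+'19'); C.append(P)
    cv2.imwrite(f'pics/{n}19z.png',cv2.resize(im[100:250,250:400],None,fx=4,fy=4,interpolation=cv2.INTER_CUBIC))
z0=p[2]-.12
Q=region(P,p[0]-.05,p[0]+.05,p[1]-.06,p[1]+.05,z0-.01,z0+.1); Q=Q[(Q[:,1]<-.035)]; v=fitz([Q],basket,[p[0],p[1],np.pi/2,z0],'B')
d,a3=arm(3,.11); s3,_=arm(3,.048); Rg=orient((0,0,-1),jaw(a3-2*np.pi+np.pi/2))
to((*d,.206),Rg); to((*s3,.206),Rg)
c=H
Q=P[(np.hypot(P[...,0]-c[0],P[...,1]-c[1])<.017)&(P[...,2]>.15)&(P[...,2]<.198)]; print(len(Q))
if len(Q): fitz([Q],head,[*c,.541,.135],'head')
E
```

```text
time: 32.85
tcp_pos: [0.5098, -0.2012, 0.2073]
ee_rot: [0.681, -0.192, 0.679, 0.194]
wrist_force: [0.8, 0.7, -1.6]
finger_gap: 0.0272
time: 33.6
tcp_pos: [0.5256, -0.1223, 0.2087]
ee_rot: [0.708, -0.007, 0.706, 0.007]
wrist_force: [0.2, -0.5, -1.8]
finger_gap: 0.0273
[ 0.5255975  -0.12225836  0.20865668] [ 0.23091912 -0.47243301 -1.82176789] 0.027338378397208474
B [ 0.5247 -0.1225  1.5927  0.0863] 0.0015 672
shift [0.001, 0.747, -0.035] turn [0.0001, 0.0006, -0.0003] deg 0.3 t 33.65
shift [-0.013, 1.522, -0.035] turn [0.0001, 0.0006, -0.0003] deg 0.3 t 33.65
62
head [0.5233 0.0478 0.541  0.1336] 0.0013 62
```

View pics/side19z.png

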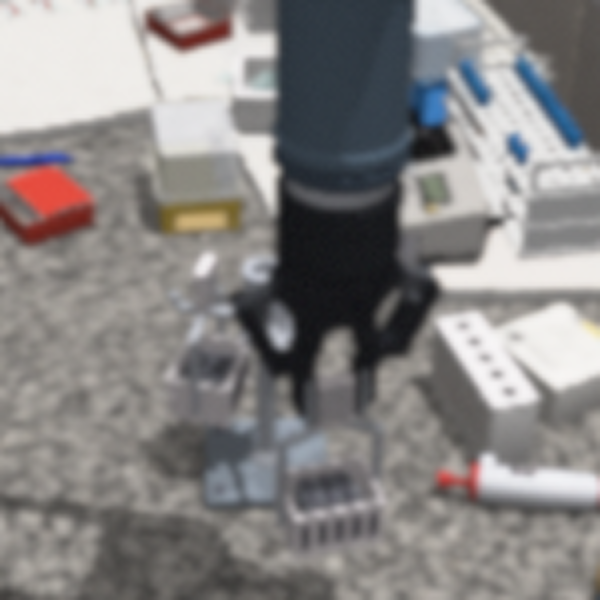

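Run:
```python
from fit2 import *; from bk import *
P=np.load('side16.npy')
Q=P[(np.hypot(P[...,0]-H[0],P[...,1]-H[1])<.08)&(P[...,2]>.125)&(P[...,2]<.198)&(P[...,0]>.512)]
fitz([Q],head,[*H,.541,.135],'head')
```

```text
head [0.5233 0.0488 0.5393 0.1345] 0.0011 267
```

```bash
python3 -m pendant '[[[0,0.3,-0.02],[0,0,0]],[[0,0.6,-0.03],[0,0,0]],[[0,0.75,-0.03],[0,0,0]],[[0,0.75,-0.03],[0,0,0]]]'
python3 - <<'E'
from h import *
im,d,P=snap('side','side20'); cv2.imwrite('pics/side20z.png',cv2.resize(im[130:240,270:380],None,fx=5.4,fy=5.4,interpolation=cv2.INTER_CUBIC))
E
```

```text
time: 34.15
tcp_pos: [0.5259, -0.0619, 0.207]
ee_rot: [0.709, -0.007, 0.705, 0.007]
wrist_force: [-0.0, 0.2, -1.6]
finger_gap: 0.0273
```

View pics/side20z.png

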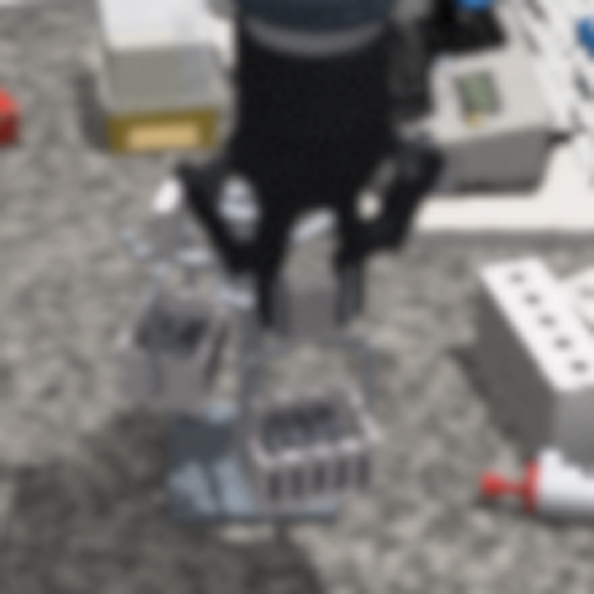

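```bash
python3 -m pendant '[[[0,0.15,0],[0,0,0]],[[0,0.3,0],[0,0,0]],[[0,0.45,0],[0,0,0]],[[0,0.6,0],[0,0,0]],[[-0.005,0.7,0],[0,0,0]],[[-0.008,0.775,0],[0,0,0]],[[-0.008,0.775,0],[0,0,0]]]'
python3 - <<'E'
from fit2 import *; from bk import *
p,Rc,s=cur(); print(p,s['wrist_force'])
im,d,P=snap('side','side21'); cv2.imwrite('pics/side21z.png',cv2.resize(im[130:240,270:380],None,fx=5.4,fy=5.4,interpolation=cv2.INTER_CUBIC))
z0=p[2]-.12
Q=region(P,p[0]-.05,p[0]+.05,p[1]-.06,p[1]+.05,z0-.01,z0+.045); Q=Q[Q[:,1]<.03]; v=fitz([Q],basket,[p[0],p[1],np.pi/2,z0],'B')
E
```

```text
time: 35.08
tcp_pos: [0.5252, 0.0002, 0.207]
ee_rot: [0.709, -0.007, 0.705, 0.007]
wrist_force: [0.4, 0.3, -1.0]
finger_gap: 0.0274
[5.25194399e-01 2.07545647e-04 2.06968958e-01] [ 0.41494645  0.26297454 -1.00162088]
B [ 5.2430e-01 -1.0000e-04  1.6257e+00  8.4200e-02] 0.0015 445
```

View pics/side21z.png

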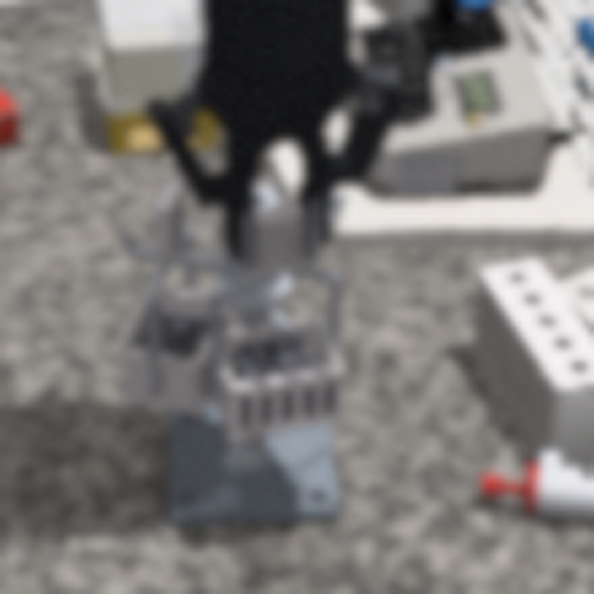

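```bash
python3 -m pendant '[[[0,0,-0.06],[0,0,0]],[[0,0,-0.12],[0,0,0]],[[0,0,-0.18],[0,0,0]],[[0,0,-0.22],[0,0,0]],[[0,0,-0.25],[0,0,0]],[[0,0,-0.27],[0,0,0]],[[0,0,-0.27],[0,0,0]]]'
python3 -m pendant '[[[0,0,-0.015],[0,0,0]],[[0,0,-0.03],[0,0,0]],[[0,0,-0.03],[0,0,0]]]'
python3 -m pendant '[[[0,0,-0.01],[0,0,0]],[[0,0,-0.015],[0,0,0]],[[0,0,-0.015],[0,0,0]]]'
```

```text
time: 36.0
tcp_pos: [0.5252, -0.0002, 0.1853]
ee_rot: [0.709, -0.007, 0.705, 0.006]
wrist_force: [0.7, 0.3, -1.8]
finger_gap: 0.0278
time: 36.38
tcp_pos: [0.5253, -0.0003, 0.183]
ee_rot: [0.709, -0.007, 0.705, 0.006]
wrist_force: [0.8, 0.9, -0.5]
finger_gap: 0.0272
time: 36.75
tcp_pos: [0.5254, -0.0003, 0.1819]
ee_rot: [0.709, -0.007, 0.705, 0.006]
wrist_force: [0.2, -0.3, 0.6]
finger_gap: 0.0275
```

Contact (weight off the tool). Release and retreat.

```bash
python3 -m pendant '[[[0,0,0],[0,0,0]],[[0,0,0],[0,0,0]],[[0,0,0],[0,0,0]],[[0,0,0],[0,0,0]]]' 0.6
python3 -m pendant '[[[0,0,0.15],[0,0,0]],[[0,0,0.4],[0,0,0]],[[0,0,0.8],[0,0,0]],[[0,0,1.0],[0,0,0]]]'
python3 -m pendant '[[[-0.2,-0.3,0.1],[0,0,0]],[[-0.4,-0.8,0.1],[0,0,0]],[[-0.7,-1.0,0.1],[0,0,0]]]'
python3 -m pendant '[[[-0.2,-0.5,0],[0,0,0]],[[-0.4,-1.0,0],[0,0,0]]]'
python3 -m pendant '[[[-0.2,-0.5,0],[0,0,0]],[[-0.4,-1.0,0],[0,0,0]]]'
python3 - <<'E'
from fit2 import *; from bk import *
for n in('side','top'):
    im,d,P=snap(n,n+'22'); np.save(n+'22.npy',P)
    x,y=(180,110) if n=='top' else (250,110)
    cv2.imwrite(f'pics/{n}22z.png',cv2.resize(im[y:y+150,x:x+(240 if n=='top' else 150)],None,fx=(3.2 if n=='top' else 4),fy=(3.2 if n=='top' else 4),interpolation=cv2.INTER_CUBIC))
    cv2.imwrite(f'pics/{n}22.png',im)
    for l in('basket_1_mid','bottle_a'): print(n,l,[(np.round(o['at'],3).tolist(),round(o['confidence'],2)) for o in r.search_frame(n,l)])
E
```

```text
time: 37.25
tcp_pos: [0.5252, -0.0001, 0.1817]
ee_rot: [0.709, -0.007, 0.705, 0.006]
wrist_force: [0.2, -0.1, -0.6]
finger_gap: 0.0511
time: 37.75
tcp_pos: [0.5261, -0.0003, 0.2643]
ee_rot: [0.71, -0.007, 0.704, 0.006]
wrist_force: [-0.5, 0.7, -0.4]
finger_gap: 0.0509
time: 38.12
tcp_pos: [0.4689, -0.0818, 0.2699]
ee_rot: [0.709, -0.007, 0.705, 0.006]
wrist_force: [-0.7, 0.1, -0.1]
finger_gap: 0.0513
time: 38.38
tcp_pos: [0.4365, -0.161, 0.27]
ee_rot: [0.709, -0.007, 0.705, 0.007]
wrist_force: [0.8, -0.0, 0.1]
finger_gap: 0.0514
time: 38.62
tcp_pos: [0.4045, -0.2413, 0.27]
ee_rot: [0.709, -0.007, 0.705, 0.006]
wrist_force: [-0.2, -0.6, 0.5]
finger_gap: 0.0513
side basket_1_mid []
side bottle_a [([0.713, -0.204, 0.07], 0.79), ([0.397, -0.204, 0.049], 0.61)]
top basket_1_mid [([0.476, 0.069, 0.094], 0.52)]
top bottle_a [([0.394, -0.19, 0.062], 0.52), ([0.714, -0.195, 0.071], 0.48)]
```

View pics/side22z.png

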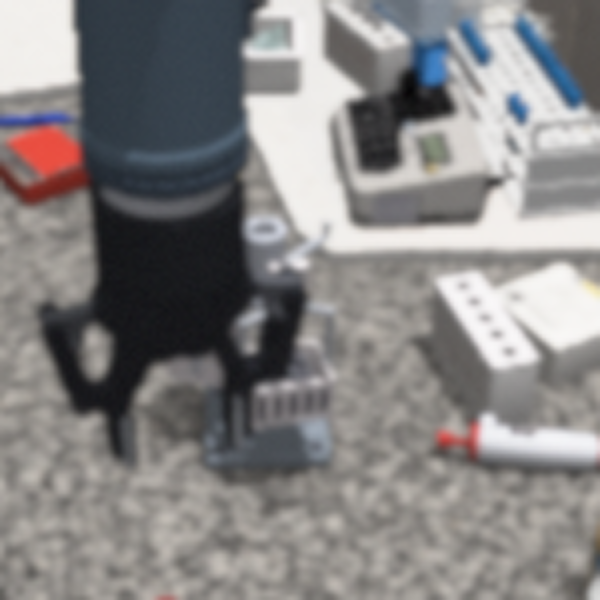

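View pics/top22.png

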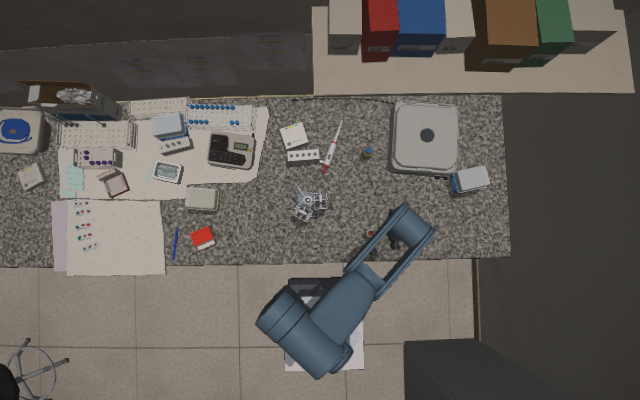

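View pics/side22.png

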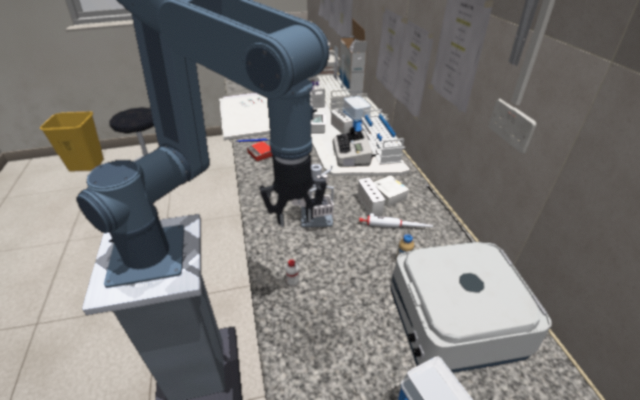

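```bash
python3 -m pendant '[[[-0.3,-0.5,0.3],[0,0,0]],[[-0.6,-1.0,0.3],[0,0,0]]]'
python3 -m pendant '[[[-0.3,-0.5,0],[0,0,0]],[[-0.6,-1.0,0],[0,0,0]],[[-0.6,-1.0,0],[0,0,0]]]'
python3 - <<'E'
from fit2 import *; from bk import *
for n in('side','top'):
    im,d,P=snap(n,n+'23'); np.save(n+'23.npy',P)
    x,y=(260,150) if n=='top' else (260,120)
    cv2.imwrite(f'pics/{n}23z.png',cv2.resize(im[y:y+100,x:x+100],None,fx=6,fy=6,interpolation=cv2.INTER_CUBIC))
P=np.load('side23.npy')
Q=P[(np.hypot(P[...,0]-H[0],P[...,1]-H[1])<.017)&(P[...,2]>.16)&(P[...,2]<.198)];fitz([Q],head,[*H,.541,.135],'head')
for k in(2,3):
    c,a=arm(k,.048)
    # box-limited points, in radial direction window
    D=P-np.array([*H,0]); u=D[...,0]*np.cos(a)+D[...,1]*np.sin(a); w=-D[...,0]*np.sin(a)+D[...,1]*np.cos(a)
    Q=P[(u>.018)&(u<.08)&(abs(w)<.04)&(P[...,2]>.055)&(P[...,2]<.2)&~((abs(w)<.008)&(P[...,2]>.14)&(P[...,2]<.166))]
    fitz([Q],basket,[*c,a,.064],f'basket on arm {k}')
Q=P[(np.hypot(P[...,0]-H[0],P[...,1]-H[1])<.075)&(P[...,2]>.005)&(P[...,2]<.02)]; fit([Q],stand,yawpose,[.5236,.047,-.19],'stand foot')
E
```

```text
time: 39.17
tcp_pos: [0.3583, -0.3202, 0.2957]
ee_rot: [0.71, -0.009, 0.704, 0.007]
wrist_force: [-0.3, -0.9, -0.6]
finger_gap: 0.0511
time: 39.55
tcp_pos: [0.3086, -0.4015, 0.2934]
ee_rot: [0.709, -0.006, 0.706, 0.006]
wrist_force: [1.6, 0.9, 0.5]
finger_gap: 0.0511
head [ 5.22700e-01  4.86000e-02 -5.40269e+01  1.34000e-01] 0.001 117
basket on arm 2 [0.481  0.0688 2.6769 0.06  ] 0.0018 463
basket on arm 3 [5.2540e-01 1.0000e-03 4.7275e+00 6.0400e-02] 0.0016 643
stand foot [ 0.5242  0.0473 -0.1823] med|r| 0.0012 397
stand foot [ 0.5242  0.0473 -0.1823] med|r| 0.0012 397
```

View pics/side23z.png

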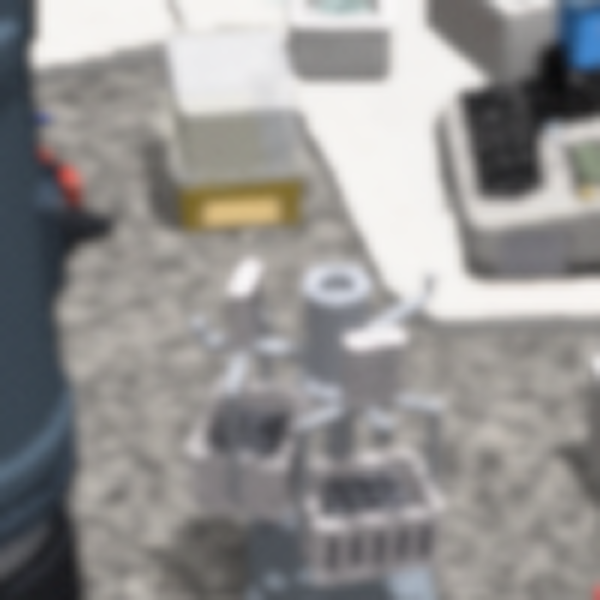

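View pics/top23z.png

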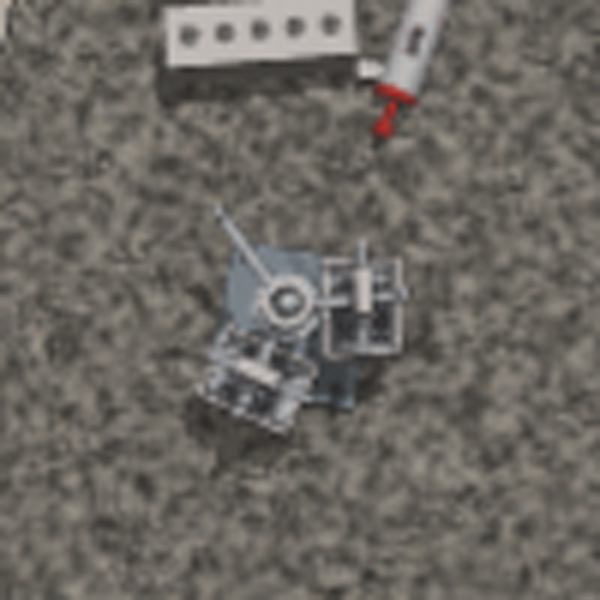

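View pics/side23.png

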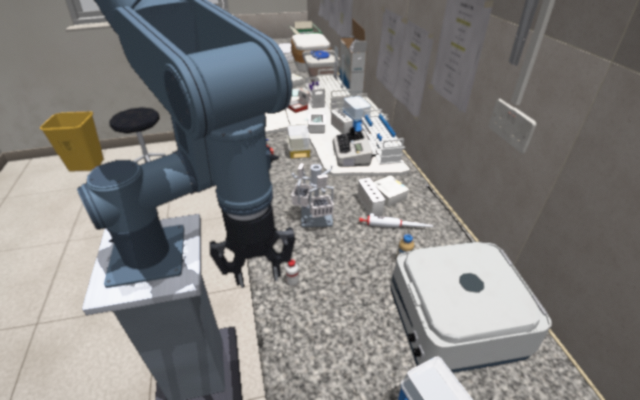

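```bash
python3 -m pendant '[[[0,0,0],[0,0,0]],[[0,0,0],[0,0,0]],[[0,0,0],[0,0,0]],[[0,0,0],[0,0,0]]]'; python3 -c "
from h import *
for n in('side','top'):
    im,d,P=snap(n,n+'24')
    print(np.abs(cv2.imread(f'pics/{n}24.png').astype(int)-cv2.imread(f'pics/{n}23.png'))[100:260,250:400].mean())
print(r.finish_job())"
```

```text
time: 40.15
tcp_pos: [0.3095, -0.3999, 0.2939]
ee_rot: [0.709, -0.007, 0.705, 0.007]
wrist_force: [-0.1, 0.0, -0.3]
finger_gap: 0.0512
1.5671805555555556
0.7629583333333333
the job is handed in; nothing more can be done
None
```

I pivoted the stand upright on its foot edge, seated the hook head on the shoulder and hung both baskets I found, each on its own arm. The job was handed in at about 40 s. The start pictures showed only two baskets, so I took the third to be absent.

- **Stand:** in the last pictures the foot lies flat at about (0.524, 0.047), where I set it down. During the pivot the wrist carried less than the stand's weight at every check. I pressed lightly toward the bench for the rest of the raise, so the foot edge should have stayed down throughout.
- **Hook head:** its underside measures about 0.134, against 0.135 on the shoulder. Contact was also felt as it came down.
- **Baskets:** they hang on arms 2 and 3, counting from the arm pointing roughly away from the robot and to its left. The third arm is empty. Both trays are clear of the foot, and no swaying showed between two looks about half a second apart.
- **Other things on the bench:** all appear where they were. I re-measured only the bottles, and both were within a few millimetres from the side camera; I judged the rest by eye.

**Disagreements:**
- The fitted basket undersides came out about 4 mm low, 0.060 against the expected 0.064. I put that down to camera fit error.
- The top camera read 2 to 4 mm off the side camera in y throughout. I relied on the side camera.
- The network's final search missed the hung baskets in the side view and found only one in the top view. Both are plain in the pictures.

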